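# Empty the plate drying cabinet into the carrying rack and close it up

## Robot

A 6-joint arm with a two-finger parallel gripper is mounted at the origin on a cart in front of the work surface, level with it; the furniture and walls round the work are solid. World frame = base frame: x ahead of the robot, y to its left, z up, the work surface at z = 0. Lengths are in mm, angles in rad, forces in N, time in s.
With the tool pointing down it reaches from about 350 to 925 mm from the base axis. Payload 6.4 kg.
Tool frame: the origin (TCP) lies midway between the tips of the shut fingers; the grasp point (between the pads) lies grasp_offset behind it (grasp_offset is the distance from the TCP to the grasp point, in mm); z points along the fingers, y is the line along which they close (so a half turn about z gives the same grasp; the last joint's range is limited). The gripper opens to 85 mm and grips with 20 to 120 N. Pads are 22 mm wide; open, the fingers measure 114 mm over their backs; the gripper's body (76 mm by 85 mm) begins 54 mm behind the grasp point. The pads swing forward as they close: fully open they stand 13 mm farther back than shut.
Start: joints at [-1.315, 0.245, 1.558, -0, 1.339, -0.174], TCP at [270.854, -590.891, 231.29] pointing down, gripper open.
Joint ranges: [-3.13, 3.13], [-1.02, 2.26], [0.13, 2.54], [-0.95, 4.09], [0.21, 2.88], [-2.74, 2.74]. Speed limits (rad/s): [2.57, 2.57, 3.14, 3.14, 3.14, 3.14].

## Interface

Orientations are given as [roll, pitch, yaw] about the fixed x, y, z axes, in that order (R = Rz(yaw) Ry(pitch) Rx(roll)).
In Python, from rig import * gives the robot as it stands. The module is installed in compiled form; this text tells all that it offers.
- The arm moves only by the tool jog_arm, never from a script. Its arguments are lists of equal length, an entry for each row: "dp": the shift along the tool's x, y, z in mm, a list of three; "rot": the turn, a rotation vector about the tool's x, y, z in degrees, a list of three; "gripper": the gripper's target within -1 to 1 (shut at 1, half-way at 0, fully open at -1). A call has 1 to 20 rows; each row shifts and turns the commanded pose from where the row before left it, along the tool's axes as they then stand; what a row does not reach is not made up. A row lasts 1/12 s, in which the tool goes at most 41.7 mm and 7.16 degrees, less where a joint would pass 70% of its speed; a pose out of reach is approached as far as the arm can. A call with a gripper value outside its range is refused whole. The fingers move at their own pace and stop on an object; "newtons" is the grip in N (left out, the last holds). Time passes only in rows, so rows that do not move let the fingers close. It gives the time, the measured TCP pose, the force, the opening and the grip force at its end, in the units of the state.
- get_obs(): the state, without advancing time (a new reading comes with each control period).
- capture(name): name is "scene" or "top" or "wrist"; returns the picture (384x512x3 uint8, red, green, blue); there is no depth.
- camera_info(name): a dict with "intrinsics" (3x3 intrinsics, pixels), "position" and "orientation" of the camera in the world; the wrist camera has in their place "T_tool_cam" (4x4, takes a point from camera to tool coordinates, whose origin is the TCP and whose axes are the flange's). Camera axes: x right, y up, looking along -z (the intrinsics and any distortion apply to the point x, -y, -z); pixel columns grow to the right and rows downward; lengths in mm; the calibration is good to about 2 mm. A picture is of the moment at which its call begins: read the wrist's pose just before it. camera_info takes no time and is no camera call.
- hand_in(): hands the job in; it is judged then, once.
The state is a dict: "time": time; "qpos": joint angles; "joint_vel": joint speeds; "joint_efforts": joint torques, N m; "ee_pos": TCP position; "orientation": TCP orientation; "force": force on the tool from outside, world axes, zero at the start; "torque": the same for the moment, N m; "opening": opening from 0.0 (shut) to 1.0 (fully open); "grip_force": force on a finger pad.
Only numpy, scipy, OpenCV 4.12 (cv2) and the standard library are available. Lean on these libraries where they do the work, as an engineer would, in place of code of your own. Each camera call takes 0.05 s, during which the arm holds its last target. There are 200 camera calls.

## Task

The glass plates in the drying cabinet are dry: draw its bifold door by the handle until it is folded fully open, pull the drawer all the way out, and slide each plate up out of its slot and stand it upright in a slot of the carrying rack. When the drawer is empty push it fully home and draw the bifold door shut again. Do not pull the drawer into the door, do not let a plate fall over, and leave the other things on the bench where they are.

Things in the scene. Friction and masses are not known exactly. Their poses are not given: they have to be found in the camera images.
- cabinet: White bench-top drying cabinet, fixed, 165 (x) x 274 (y) x 140 mm high; origin under its centre, z up, front looks to its own -x (front plane x = -82.5 mm). Opening between side walls at y = +125 and -125 mm. The roof begins 50 mm behind the front plane: the strip behind the door is open above. Inside, a fixed blower housing at the left (y over +45 mm). Sill 26 mm deep, 8 mm high in front.
- door (a joint): Bifold door, angle t of the pivot panel, rad: 0 shut, 1.45 the stop. Two equal white-framed clear panels 125 wide x 122 high x 12 mm, tops 135 mm above the table. The pivot panel, on the left jamb, swings out to the robot; the lead panel, hinged to it, turns by t the other way, its free edge running along the floor track. It stays where it is left (light friction, under 3 N at the handle).
- door_hinge (a point): Point on the pivot panel's vertical axis at the left jamb, in the front plane, 101 mm above the table; axes of the cabinet. With 'along' = cabinet -y and 'out' = cabinet -x, the middle of the handle bar lies from here at along = 150 cos t + 42 sin t, out = 100 sin t + 42 cos t (mm).
- door_handle: Steel D pull on the lead panel; origin at the middle of its vertical bar (10 mm thick, from 73 to 127 mm above the table), 25 mm from the fold, 30 mm off its outer face on an 8 mm stub at each end. Axes turn with the lead panel: own -x points out of its outer face, y lies along it. Pinch from above, fingers closing along its y, and turn with the panel.
- drawer (a joint): Drawer of the cabinet, m: 0 fully home, 0.135 fully out (slides along the cabinet's -x). Friction about 1 to 2 N. It can leave only when the door is folded open. 150 mm wide, its middle at cabinet y = -42.5 mm; grey front 104 mm high, its top 118 mm above the table.
- drawer_handle (a point): Middle of the vertical steel bar (10 mm thick, from 66 to 120 mm above the table) of the D pull on the drawer's front, 28 mm off the front on 8 mm stubs; with the drawer home it stands 22 mm behind the cabinet's front plane, in the strip open from above. Axes of the cabinet.
- carrier: Loose carrying rack, white base 104 (x) x 168 (y) mm on rubber feet with four plate slots like those of the drawer; origin at the centre of its underside, z up; 0.7 kg or so.
- slot0 (a point): Floor of a slot of the carrying rack (carrier y = -60 mm), 10 mm above the table, axes of the carrier. A plate stands here with its width along the carrier's x, between pairs of upright 6 mm rods (8 mm gap, round tops 61 mm above the table, 24 mm either side of the middle) and two rails 74 mm apart, 22 mm high.
- slot1 (a point): Floor of a slot of the carrying rack (carrier y = -20 mm), 10 mm above the table, axes of the carrier. A plate stands here with its width along the carrier's x, between pairs of upright 6 mm rods (8 mm gap, round tops 61 mm above the table, 24 mm either side of the middle) and two rails 74 mm apart, 22 mm high.
- slot2 (a point): Floor of a slot of the carrying rack (carrier y = 20 mm), 10 mm above the table, axes of the carrier. A plate stands here with its width along the carrier's x, between pairs of upright 6 mm rods (8 mm gap, round tops 61 mm above the table, 24 mm either side of the middle) and two rails 74 mm apart, 22 mm high.
- slot3 (a point): Floor of a slot of the carrying rack (carrier y = 60 mm), 10 mm above the table, axes of the carrier. A plate stands here with its width along the carrier's x, between pairs of upright 6 mm rods (8 mm gap, round tops 61 mm above the table, 24 mm either side of the middle) and two rails 74 mm apart, 22 mm high.
- plate0: Glass plate 68 wide (its x) x 5 thick (its y), 92 mm high with the grey grip strip (70 x 10 mm, 76 to 92 mm up) along its top edge; origin at the centre of its lower edge. 90 g. May be absent. Starts in a slot of the drawer (slots 40 mm apart, floor 18 mm above the table, rods 51 mm above the floor), width along the cabinet's x, 22.5 mm behind the cabinet's middle with the drawer home.
- plate1: Glass plate 68 wide (its x) x 5 thick (its y), 92 mm high with the grey grip strip (70 x 10 mm, 76 to 92 mm up) along its top edge; origin at the centre of its lower edge. 90 g. May be absent. Starts in a slot of the drawer (slots 40 mm apart, floor 18 mm above the table, rods 51 mm above the floor), width along the cabinet's x, 22.5 mm behind the cabinet's middle with the drawer home.
- plate2: Glass plate 68 wide (its x) x 5 thick (its y), 92 mm high with the grey grip strip (70 x 10 mm, 76 to 92 mm up) along its top edge; origin at the centre of its lower edge. 90 g. May be absent. Starts in a slot of the drawer (slots 40 mm apart, floor 18 mm above the table, rods 51 mm above the floor), width along the cabinet's x, 22.5 mm behind the cabinet's middle with the drawer home.
- plate3: Glass plate 68 wide (its x) x 5 thick (its y), 92 mm high with the grey grip strip (70 x 10 mm, 76 to 92 mm up) along its top edge; origin at the centre of its lower edge. 90 g. May be absent. Starts in a slot of the drawer (slots 40 mm apart, floor 18 mm above the table, rods 51 mm above the floor), width along the cabinet's x, 22.5 mm behind the cabinet's middle with the drawer home.
- timer: Bystander: cream bench timer, 26 x 62 x 46 mm; origin at the centre of its underside.
- beaker: Bystander: clear empty beaker, 46 mm across, 60 mm high; origin under its centre.
- tip_box: Bystander: yellow-lidded pipette tip box, 66 x 102 x 71 mm; origin under its centre.
- stamp_blue: Bystander: blue and black self-inking stamp, 31 x 50 x 82 mm; origin under its centre.
- petri_dish: Bystander: dark red petri dish, 55 mm across, 5 mm high; origin under its centre.
- tape_roll: Bystander: beige roll of tape lying flat, 55 x 48 x 25 mm; origin under its centre.

How it is judged:
By the outcome, as a careful person would: the job done as asked, in the order asked, and still so for the second after the job is handed in, with the robot touching nothing.
Of plate0, plate1, plate2, plate3 only 3 to 4 are there at a start; the rules pass over those that are not, and their reading is None.
At some moment in a run one of carrier may be knocked a few centimetres aside while the robot is not near it.
It also fails if it takes over 208 s, if anything falls off the work surface, if the arm or the gripper's body presses on something with over 40 N, if the wrist force passes 120 N, or if a joint passes its speed limit or range.

## Working session

There is one attempt and no reset: what is moved stays moved. The work goes in short steps, Python scripts to look and compute and a tool call to move; the robot and the scene stay as the last step left them, time stands still between calls to the robot, and variables do not carry over. Pictures are saved under pics/ and viewed, at most 14 in all, crops included, and the job is handed in when it is done.

Besides the shell and the picture viewer there is one more tool, called after ">>>" as name(argument=value, ...), one argument or row to a line, values as JSON. jog_arm: Moves the arm, as the interface text tells. Its arguments: {"type":"object","properties":{"dp":{"type":"array"},"rot":{"type":"array"},"gripper":{"type":"array"},"newtons":{"type":"number"}},"required":["dp","rot","gripper"]}

```bash
mkdir -p pics
python3 - <<'E'
from rig import *
import cv2, numpy as np
o=get_obs();print({k:o[k] for k in ("time","ee_pos","orientation","opening","force")})
print([k for k in globals() if 'off' in k], globals().get('grasp_offset'))
for n in ("scene","top"):
    im=capture(n)[:,:,::-1]; cv2.imwrite(f"pics/{n}0.png",cv2.resize(im,(800,600),interpolation=cv2.INTER_CUBIC))
    print(n,camera_info(n))
print(camera_info("wrist"))
E
```

```text
{'time': 0.0, 'ee_pos': array([ 270.68229128, -590.33882929,  230.1667421 ]), 'orientation': array([-3.13965036e+00, -3.26914948e-04,  4.29794654e-01]), 'opening': 0.9985318209586708, 'force': array([-0.47861881,  0.20108693,  0.050225  ])}
['grasp_offset'] 18.700000000000003
scene {'intrinsics': array([[412.94513626,   0.        , 259.60284499],
       [  0.        , 412.94513626, 190.10598563],
       [  0.        ,   0.        ,   1.        ]]), 'position': array([  13.98186337, -251.07003364, 1171.11883244]), 'orientation': array([ 0.50763777, -0.00713765, -1.20519776])}
top {'intrinsics': array([[361.99246542,   0.        , 259.16769527],
       [  0.        , 361.99246542, 181.06824829],
       [  0.        ,   0.        ,   1.        ]]), 'position': array([371.89946466, -74.67030795, 931.45228309]), 'orientation': array([ 0.22490445, -0.00632676, -1.43147614])}
{'intrinsics': array([[289.93906876,   0.        , 254.36361472],
       [  0.        , 289.93906876, 184.82246403],
       [  0.        ,   0.        ,   1.        ]]), 'T_tool_cam': array([[-4.39657127e-04,  9.51415399e-01,  3.07909963e-01,
         7.92417659e+01],
       [ 9.99999757e-01,  5.84676215e-04, -3.78724132e-04,
        -8.61944696e-01],
       [-5.40351602e-04,  3.07909722e-01, -9.51415425e-01,
        -1.43942037e+02],
       [ 0.00000000e+00,  0.00000000e+00,  0.00000000e+00,
         1.00000000e+00]])}
```

View pics/top0.png

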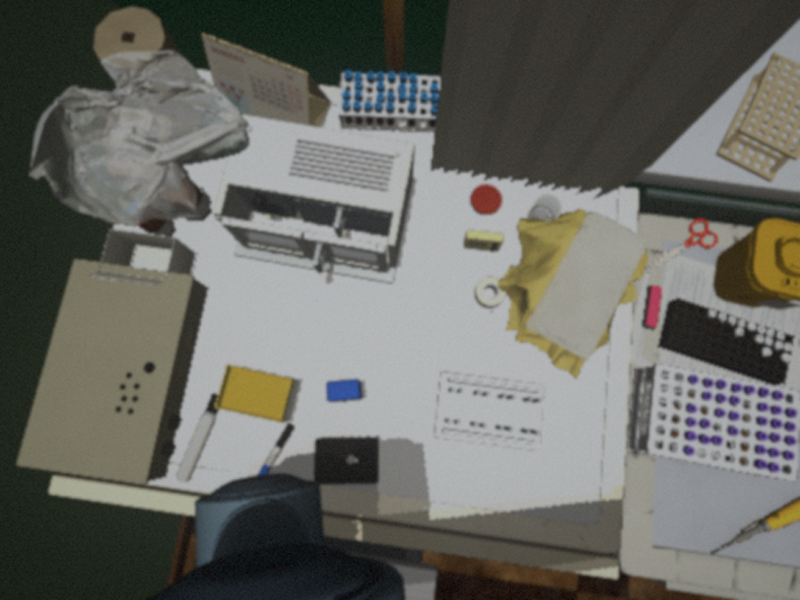

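View pics/scene0.png

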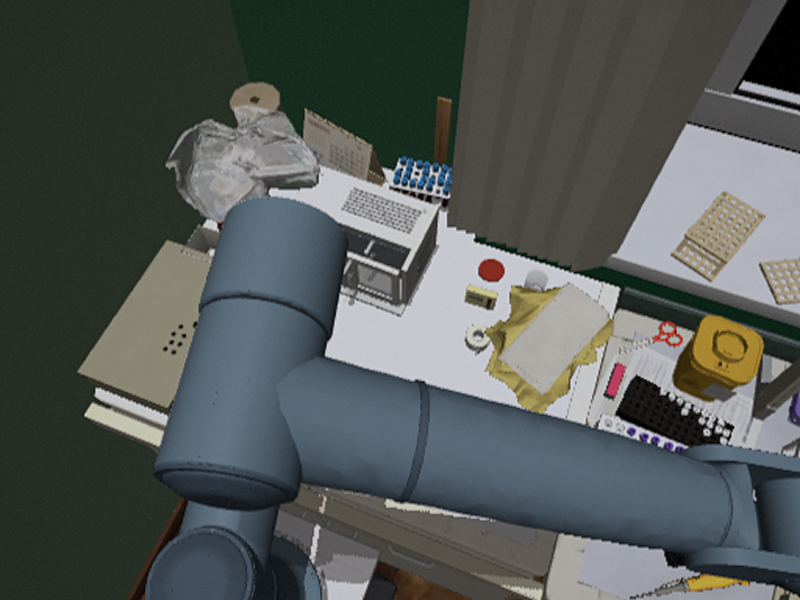

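The top view shows the cabinet at (320,205), its handle at (325,265), and the carrier at (490,410). I'll enlarge both.

```bash
cat > h.py <<'E'
from rig import *
import cv2, numpy as np
from scipy.spatial.transform import Rotation as R
def campose(n,obs=None):
    c=camera_info(n)
    if n=="wrist":
        T=np.eye(4);T[:3,:3]=R.from_euler('xyz',obs["orientation"]).as_matrix();T[:3,3]=obs["ee_pos"]
        T=T@c["T_tool_cam"]
    else:
        T=np.eye(4);T[:3,:3]=R.from_euler('xyz',c["orientation"]).as_matrix();T[:3,3]=c["position"]
    return c["intrinsics"],T
def toplane(n,uv,z,obs=None):
    K,T=campose(n,obs); u,v=uv
    d=T[:3,:3]@np.array([(u-K[0,2])/K[0,0],-(v-K[1,2])/K[1,1],-1.])
    return T[:3,3]+d*(z-T[2,3])/d[2]
def proj(n,P,obs=None):
    K,T=campose(n,obs); p=T[:3,:3].T@(np.asarray(P,float)-T[:3,3])
    return np.array([K[0,2]+K[0,0]*p[0]/-p[2],K[1,2]+K[1,1]*p[1]/p[2]])
E
python3 - <<'E'
from h import *
im=capture("top")[:,:,::-1]; cv2.imwrite("pics/raw_top.png",im)
a=cv2.resize(im[75:190,130:275],None,fx=5.2,fy=5.2,interpolation=cv2.INTER_CUBIC)
b=cv2.resize(im[225:300,265:365],None,fx=7,fy=7,interpolation=cv2.INTER_CUBIC)
cv2.imwrite("pics/a.png",a);cv2.imwrite("pics/b.png",b)
E
```

```text
(no output)
```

View pics/a.png

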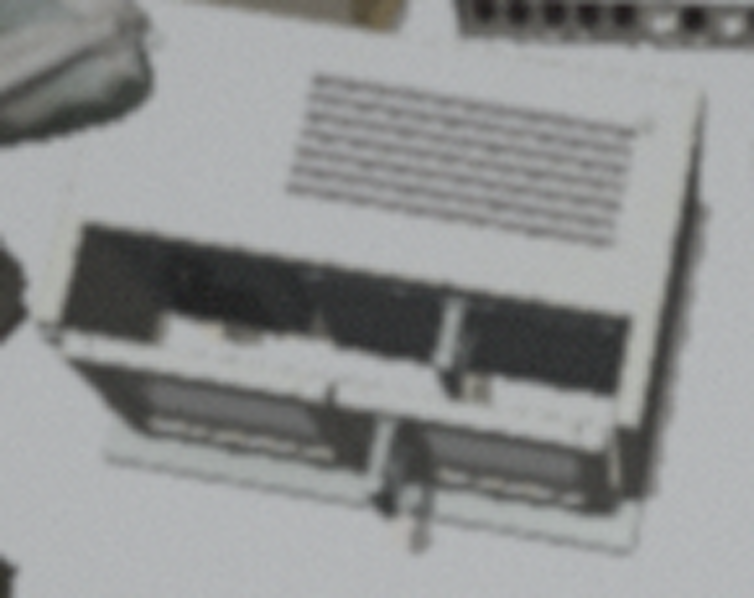

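View pics/b.png

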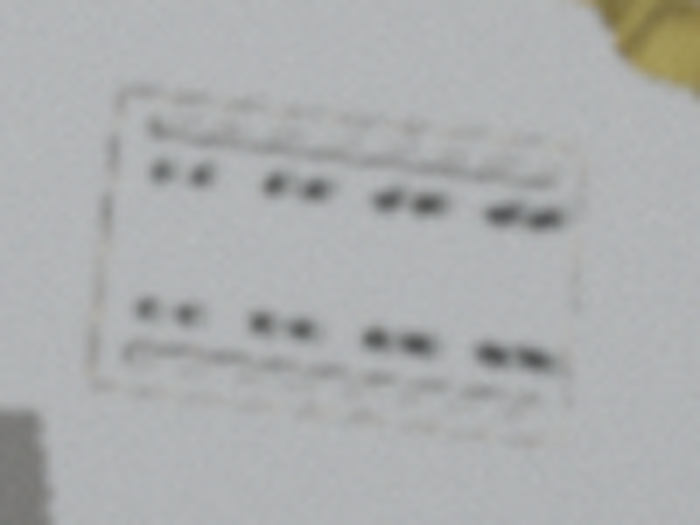

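```bash
cat >> h.py <<'E'
from scipy.optimize import least_squares
def fit(n,obj,px,x0,obs=None):
    def f(p):
        c,s=np.cos(p[2]),np.sin(p[2])
        return np.concatenate([proj(n,[p[0]+c*a-s*b,p[1]+s*a+c*b,z],obs)-u for (a,b,z),u in zip(obj,px)])
    r=least_squares(f,x0,x_scale=[100,100,.3],loss='soft_l1'); return r.x,r.fun.reshape(-1,2)
def loc(p,a,b):
    c,s=np.cos(p[2]),np.sin(p[2]); return np.array([p[0]+c*a-s*b,p[1]+s*a+c*b])
E
python3 - <<'E'
from h import *
np.set_printoptions(precision=2,suppress=True)
A=lambda x,y:np.array([130+x/5.2,75+y/5.2])-.4
B=lambda x,y:np.array([265+x/7,225+y/7])-.4
obj=[(-32.5,125,140),(-32.5,-125,140),(-82.5,137,140),(-82.5,-137,140),(82.5,-137,140),(-124.5,-25,127)]
px=[A(85,225),A(632,318),A(38,322),A(642,428),A(702,90),A(386,492)]
p,r=fit("top",obj,px,[680,0,-.1]);print(p,r)
h=loc(p,-82.5,125);print("hinge",h,"handle",loc(p,-124.5,-25),"drawerh",loc(p,-60.5,-42.5))
obj=[(52,84,8),(-52,84,8),(-52,-84,8),(52,-84,8)]
px=[B(120,90),B(95,385),B(545,443),B(582,142)]
q,r=fit("top",obj,px,[400,-300,0]);print(q,r)
for y in(-60,-20,20,60):print(loc(q,0,y))
for n,z,uv in (("tip",71,(255,392)),("stamp",82,(344,390)),("timer",46,(482,240)),("tape",25,(490,292)),("box",100,(345,460)),("tankTL",0,(205,290)),("yel",20,(505,285)),("yel2",0,(575,375)),("instr",120,(192,275)),("instrlow",100,(150,480))):
    print(n,toplane("top",np.array(uv)/1.5625,z))
E
```

```text
[692.39 100.97  -0.03] [[ 0.32  0.24]
 [ 0.71  0.03]
 [-0.95  0.76]
 [ 0.11  0.22]
 [ 0.75 -0.39]
 [-1.83 -1.3 ]]
hinge [614.1  228.66] handle [567.13  80.14] drawerh [630.51  60.52]
[ 395.4  -212.32    0.02] [[-0.27 -0.2 ]
 [-1.05 -0.04]
 [ 2.69 -0.06]
 [ 0.04  0.27]]
[ 396.74 -272.3 ]
[ 395.85 -232.31]
[ 394.96 -192.32]
[ 394.07 -152.33]
tip [370.85 145.63  71.  ]
stamp [391.95  13.54  82.  ]
timer [ 662.29 -166.88   46.  ]
tape [ 582.5  -191.75   25.  ]
box [296.19  -5.46 100.  ]
tankTL [524.51 280.13   0.  ]
yel [ 598.92 -215.73   20.  ]
yel2 [ 470.04 -347.07    0.  ]
instr [524.3  258.24 120.  ]
instrlow [232.3  259.04 100.  ]
```

```bash
cat >> h.py <<'E'
def plan(wps,step=30,obs=None,deg=6.5,start=None):
    """wps: list of (x,y,z,yaw) TCP targets or with extra [n rows]; prints rows"""
    o=obs or get_obs(); cur=np.array(start) if start is not None else np.array([*o["ee_pos"],o["orientation"][2]])
    D=[];Q=[]
    for w in wps:
        t=np.array(w[:4],float); dy=(t[3]-cur[3]+np.pi)%(2*np.pi)-np.pi
        n=w[4] if len(w)>4 else int(max(1,np.ceil(np.linalg.norm(t[:3]-cur[:3])/step),np.ceil(abs(np.degrees(dy))/deg)))
        d=(t[:3]-cur[:3])/n; y=cur[3]
        for i in range(n):
            c,s=np.cos(y),np.sin(y)
            D.append([round(float(v),1) for v in (c*d[0]+s*d[1],s*d[0]-c*d[1],-d[2])])
            Q.append([0,0,round(float(-np.degrees(dy)/n),2)]); y+=dy/n
        cur=t
    print(len(D),"rows"); print("dp",str(D).replace(' ','')); print("rot",str(Q).replace(' ',''))
CAB=[692.39,100.97,-0.03]
E
python3 - <<'E'
from h import *
plan([(540,80,215,-.03)],step=37)
E
```

```text
20 rows
dp [[26.2,-24.9,0.8],[25.6,-25.5,0.8],[25.0,-26.0,0.8],[24.4,-26.6,0.8],[23.8,-27.2,0.8],[23.2,-27.7,0.8],[22.5,-28.2,0.8],[21.9,-28.7,0.8],[21.2,-29.2,0.8],[20.5,-29.7,0.8],[19.9,-30.2,0.8],[19.2,-30.6,0.8],[18.4,-31.1,0.8],[17.7,-31.5,0.8],[17.0,-31.9,0.8],[16.3,-32.3,0.8],[15.5,-32.6,0.8],[14.8,-33.0,0.8],[14.0,-33.3,0.8],[13.2,-33.6,0.8]]
rot [[0,0,1.32],[0,0,1.32],[0,0,1.32],[0,0,1.32],[0,0,1.32],[0,0,1.32],[0,0,1.32],[0,0,1.32],[0,0,1.32],[0,0,1.32],[0,0,1.32],[0,0,1.32],[0,0,1.32],[0,0,1.32],[0,0,1.32],[0,0,1.32],[0,0,1.32],[0,0,1.32],[0,0,1.32],[0,0,1.32]]
```

>>> jog_arm(
  dp=[
    [26,-25,1],
    [26,-25,1],
    [25,-26,1],
    [24,-27,1],
    [24,-27,1],
    [23,-28,1],
    [23,-28,1],
    [22,-29,1],
    [21,-29,1],
    [20,-30,1],
    [20,-30,1],
    [19,-31,1],
    [18,-31,1],
    [18,-32,1],
    [17,-32,1],
    [16,-32,1],
    [15,-33,1],
    [15,-33,1],
    [14,-33,1],
    [13,-34,1],
  ],
  rot=[
    [0,0,1.32],
    [0,0,1.32],
    [0,0,1.32],
    [0,0,1.32],
    [0,0,1.32],
    [0,0,1.32],
    [0,0,1.32],
    [0,0,1.32],
    [0,0,1.32],
    [0,0,1.32],
    [0,0,1.32],
    [0,0,1.32],
    [0,0,1.32],
    [0,0,1.32],
    [0,0,1.32],
    [0,0,1.32],
    [0,0,1.32],
    [0,0,1.32],
    [0,0,1.32],
    [0,0,1.32],
  ],
  gripper=[0,0,0,0,0,0,0,0,0,0,0,0,0,0,0,0,0,0,0,0],
  newtons=60,
)

```text
time: 1.82
ee_pos: [539.1, 82.3, 211.0]
orientation: [3.142, 0.0, -0.032]
force: [1.2, -0.1, -0.1]
opening: 0.501
grip_force: 0.0
```

Run:
```python
from h import *
o=get_obs();print(o["ee_pos"],o["orientation"],o["opening"],o["time"])
im=capture("wrist")[:,:,::-1];cv2.imwrite("pics/w1.png",cv2.resize(im,(800,600),interpolation=cv2.INTER_CUBIC))
print(proj("wrist",[*o["ee_pos"][:2],120],o)*1.5625, proj("wrist",[*loc(CAB,-124.5,-25),127],o)*1.5625)
```

```text
[539.07316644  82.34714405 211.04100748] [ 3.14152320e+00  1.98446926e-04 -3.19065871e-02] 0.501330008652733 1.8167
[398.95032174 293.70066548] [402.40955243 245.95563377]
```

View pics/w1.png

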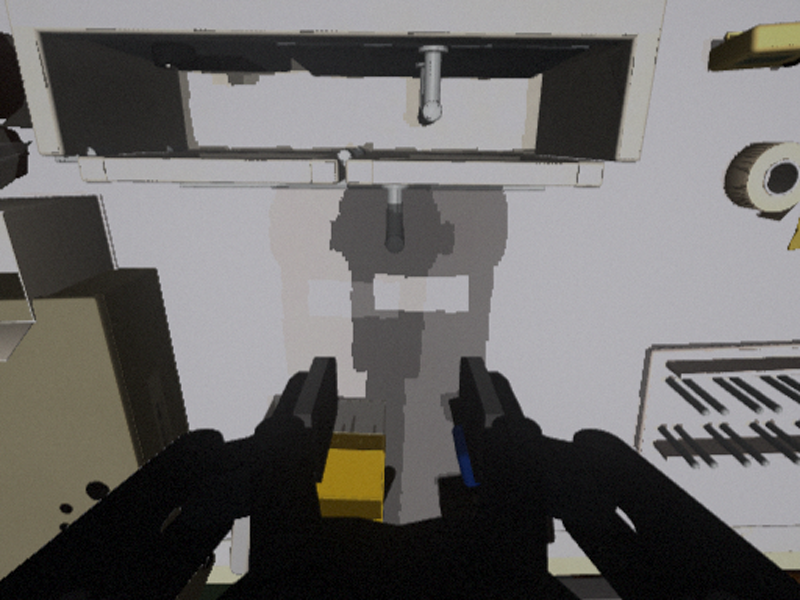

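Run:
```python
from h import *
np.set_printoptions(precision=2,suppress=True)
o=get_obs()
obj=[(-32.5,125,140),(-32.5,-125,140),(-82.5,125,140),(-82.5,-125,140),(-60.5,-42.5,120),(-124.5,-25,127)]
px=np.array([(38,32),(636,37),(57,156),(617,160),(431,108),(396,242)])/1.5625-.3
p,r=fit("wrist",obj,px,CAB,o);print(p,r)
print("handle",loc(p,-124.5,-25),"drawerh",loc(p,-60.5,-42.5))
```

```text
[696.02 109.37  -0.04] [[ 1.61 -0.12]
 [-2.14 -0.53]
 [ 5.93 -0.49]
 [-1.65 -0.4 ]
 [ 0.57  0.85]
 [-0.74  0.23]]
handle [570.69  88.92] drawerh [634.01  69.1 ]
```

Run:
```python
from h import *
np.set_printoptions(precision=2,suppress=True)
o=get_obs()
for n,z,uv in (("hdl",127,(396,242)),("dr",120,(431,108)),("RL",140,(38,32)),("RR",140,(636,37)),("FL",140,(57,156)),("FR",140,(617,160)),("FLo",140,(31,157)),("FRo",140,(641,160)),("foldtop",135,(344,160)),("doorL",135,(81,170)),("doorR",135,(603,172))):
    print(n,toplane("wrist",np.array(uv)/1.5625-.3,z,o))
```

```text
hdl [570.86  88.32 127.  ]
dr [634.62  69.52 120.  ]
RL [668.05 236.55 140.  ]
RR [658.63 -15.82 140.  ]
FL [617.91 241.61 140.  ]
FR [608.71 -13.75 140.  ]
FLo [617.83 253.63 140.  ]
FRo [608.39 -24.68 140.  ]
foldtop [612.19 111.32 135.  ]
doorL [611.27 235.57 135.  ]
doorR [603.21 -10.13 135.  ]
```

Run:
```python
from h import *
np.set_printoptions(precision=2,suppress=True)
o=get_obs();print(o["ee_pos"],o["orientation"])
o2={"ee_pos":np.array([539.07,82.35,211.04]),"orientation":np.array([3.14152,.0002,-.0319])}
for n,z,uv in (("hdl",127,(396,242)),("dr",120,(431,108)),("RL",140,(38,32)),("RR",140,(636,37)),("FL",140,(57,156)),("FR",140,(617,160))):
    print(n,toplane("wrist",np.array(uv)/1.5625-.3,z,o2))
obj=[(-32.5,125,140),(-32.5,-125,140),(-82.5,-125,140),(-60.5,-42.5,120),(-124.5,-25,127)]
px=np.array([(38,32),(636,37),(617,160),(431,108),(396,242)])/1.5625-.3
p,r=fit("wrist",obj,px,CAB,o2);print(p,r)
print("handle",loc(p,-124.5,-25),"drawerh",loc(p,-60.5,-42.5))
```

```text
[540.22  87.11 211.  ] [-3.14 -0.   -0.03]
hdl [569.61  83.17 127.  ]
dr [633.31  64.15 120.  ]
RL [667.13 230.7  140.  ]
RR [657.13 -21.32 140.  ]
FL [617.16 235.93 140.  ]
FR [607.15 -19.12 140.  ]
[694.83 103.29  -0.04] [[ 1.77 -0.36]
 [-1.46 -0.43]
 [-1.04 -0.41]
 [ 1.24  0.82]
 [-0.08  0.21]]
handle [569.44  83.23] drawerh [632.7   63.22]
```

>>> jog_arm(
  dp=[
    [29.4,2.9,0],
    [0,0,30],
    [0,0,32],
    [0,0,32],
    [0,0,31],
    [0,0,0],
    [0,0,0],
    [0,0,0],
    [0,0,0],
    [0,0,0],
    [0,0,0],
  ],
  rot=[
    [0,0,0.2],
    [0,0,0],
    [0,0,0],
    [0,0,0],
    [0,0,0],
    [0,0,0],
    [0,0,0],
    [0,0,0],
    [0,0,0],
    [0,0,0],
    [0,0,0],
  ],
  gripper=[0,0,0,0,0,0,1,1,1,1,1],
  newtons=40,
)

```text
time: 2.78
ee_pos: [566.6, 82.1, 87.7]
orientation: [-3.132, 0.003, -0.035]
force: [-6.3, 21.9, -2.0]
opening: 0.102
grip_force: 38.9
```

```bash
sed -i 's/^CAB=.*/CAB=[694.8,103.3,-0.038]/' h.py
python3 - <<'E'
from h import *
o=get_obs();print(o["ee_pos"],o["orientation"],o["opening"],o["force"],o["grip_force"])
p0=o["ee_pos"];y0=o["orientation"][2]
# handle path relative to present pose taken as t=0
W=[]
n=36
for t in np.linspace(0,1.45,n+1)[1:]:
    al=150*np.cos(t)+42*np.sin(t)-150; out=100*np.sin(t)+42*np.cos(t)-42
    c,s=np.cos(CAB[2]),np.sin(CAB[2]); dx,dy=-out,-al
    W.append((p0[0]+c*dx-s*dy,p0[1]+s*dx+c*dy,p0[2],y0+t,1))
plan(W); print(W[-1])
E
```

```text
[566.60663297  82.12017376  87.6746786 ] [-3.13184928  0.0031925  -0.03462295] 0.10160301603025619 [-6.30960929 21.93243783 -1.9851708 ] 38.87308716773987
36 rows
dp [[-4.0,1.6,-0.0],[-4.0,1.2,-0.0],[-3.9,0.8,-0.0],[-3.8,0.4,-0.0],[-3.7,-0.0,-0.0],[-3.5,-0.4,-0.0],[-3.4,-0.8,-0.0],[-3.2,-1.1,-0.0],[-2.9,-1.4,-0.0],[-2.7,-1.8,-0.0],[-2.4,-2.0,-0.0],[-2.1,-2.3,-0.0],[-1.7,-2.5,-0.0],[-1.4,-2.7,-0.0],[-1.0,-2.9,-0.0],[-0.6,-3.1,-0.0],[-0.3,-3.2,-0.0],[0.1,-3.3,-0.0],[0.5,-3.3,-0.0],[1.0,-3.4,-0.0],[1.4,-3.3,-0.0],[1.8,-3.3,-0.0],[2.2,-3.2,-0.0],[2.5,-3.1,-0.0],[2.9,-3.0,-0.0],[3.3,-2.8,-0.0],[3.7,-2.6,-0.0],[4.0,-2.4,-0.0],[4.3,-2.1,-0.0],[4.6,-1.9,-0.0],[4.9,-1.6,-0.0],[5.1,-1.3,-0.0],[5.4,-0.9,-0.0],[5.5,-0.6,-0.0],[5.7,-0.2,-0.0],[5.8,0.2,-0.0]]
rot [[0,0,-2.31],[0,0,-2.31],[0,0,-2.31],[0,0,-2.31],[0,0,-2.31],[0,0,-2.31],[0,0,-2.31],[0,0,-2.31],[0,0,-2.31],[0,0,-2.31],[0,0,-2.31],[0,0,-2.31],[0,0,-2.31],[0,0,-2.31],[0,0,-2.31],[0,0,-2.31],[0,0,-2.31],[0,0,-2.31],[0,0,-2.31],[0,0,-2.31],[0,0,-2.31],[0,0,-2.31],[0,0,-2.31],[0,0,-2.31],[0,0,-2.31],[0,0,-2.31],[0,0,-2.31],[0,0,-2.31],[0,0,-2.31],[0,0,-2.31],[0,0,-2.31],[0,0,-2.31],[0,0,-2.31],[0,0,-2.31],[0,0,-2.31],[0,0,-2.31]]
(np.float64(507.7471552926845), np.float64(174.6537358261395), np.float64(87.6746786015961), np.float64(1.4153770518743938), 1)
```

>>> jog_arm(
  dp=[
    [0,-1,0],
    [-4,1.6,0],
    [-4,1.2,0],
    [-3.9,0.8,0],
    [-3.8,0.4,0],
    [-3.7,0,0],
    [-3.5,-0.4,0],
    [-3.4,-0.8,0],
    [-3.2,-1.1,0],
    [-2.9,-1.4,0],
    [-2.7,-1.8,0],
    [0,0,0],
  ],
  rot=[
    [0,0,0],
    [0,0,-2.31],
    [0,0,-2.31],
    [0,0,-2.31],
    [0,0,-2.31],
    [0,0,-2.31],
    [0,0,-2.31],
    [0,0,-2.31],
    [0,0,-2.31],
    [0,0,-2.31],
    [0,0,-2.31],
    [0,0,0],
  ],
  gripper=[1,1,1,1,1,1,1,1,1,1,1,1],
)

```text
time: 3.78
ee_pos: [533.0, 80.1, 87.8]
orientation: [-3.133, -0.009, 0.369]
force: [6.4, 25.8, -11.5]
opening: 0.106
grip_force: 39.0
```

```bash
cat >> h.py <<'E'
def hpos(t,h0=(566.6,82.1)):
    al=150*np.cos(t)+42*np.sin(t)-150; out=100*np.sin(t)+42*np.cos(t)-42
    c,s=np.cos(CAB[2]),np.sin(CAB[2]); dx,dy=-out,-al
    return np.array([h0[0]+c*dx-s*dy,h0[1]+s*dx+c*dy])
E
python3 - <<'E'
from h import *
o=get_obs();print(o["ee_pos"],o["orientation"],o["opening"],o["force"],o["torque"]); print(hpos(10*1.45/36))
for t in (.3,.35,.4,.45):print(t,hpos(t))
E
```

```text
[533.00403518  80.09954205  87.77411948] [-3.13316293 -0.00875676  0.36874279] 0.10640868525331619 [  6.40816484  25.76102401 -11.49321449] [ 3.55010489 -0.75028188 -0.03311065]
[530.619943    79.00535618]
0.3 [538.72681057  77.44324248]
0.35 [534.67784049  78.00217703]
0.4 [530.82780513  78.94201701]
0.45 [527.18632757  80.26041332]
```

Run:
```python
from h import *
W=[];t0=10*1.45/36
s=(*hpos(t0),87.7,-.035+t0)
a=hpos(t0)+[1,2.5]
W.append((*a,87.7,-.035+t0,1))
for t in np.linspace(t0,1.45,27)[1:]: W.append((*(hpos(t)+[1,2.5]),87.7,-.035+t,1))
plan(W,start=s)
```

```text
27 rows
dp [[1.8,-2.0,-0.0],[-2.4,-2.0,-0.0],[-2.1,-2.3,-0.0],[-1.7,-2.5,-0.0],[-1.4,-2.7,-0.0],[-1.0,-2.9,-0.0],[-0.6,-3.1,-0.0],[-0.3,-3.2,-0.0],[0.1,-3.3,-0.0],[0.5,-3.3,-0.0],[0.9,-3.4,-0.0],[1.4,-3.4,-0.0],[1.8,-3.3,-0.0],[2.2,-3.2,-0.0],[2.5,-3.1,-0.0],[2.9,-3.0,-0.0],[3.3,-2.8,-0.0],[3.7,-2.6,-0.0],[4.0,-2.4,-0.0],[4.3,-2.2,-0.0],[4.6,-1.9,-0.0],[4.9,-1.6,-0.0],[5.1,-1.3,-0.0],[5.4,-0.9,-0.0],[5.5,-0.6,-0.0],[5.7,-0.2,-0.0],[5.8,0.2,-0.0]]
rot [[0,0,-0.0],[0,0,-2.31],[0,0,-2.31],[0,0,-2.31],[0,0,-2.31],[0,0,-2.31],[0,0,-2.31],[0,0,-2.31],[0,0,-2.31],[0,0,-2.31],[0,0,-2.31],[0,0,-2.31],[0,0,-2.31],[0,0,-2.31],[0,0,-2.31],[0,0,-2.31],[0,0,-2.31],[0,0,-2.31],[0,0,-2.31],[0,0,-2.31],[0,0,-2.31],[0,0,-2.31],[0,0,-2.31],[0,0,-2.31],[0,0,-2.31],[0,0,-2.31],[0,0,-2.31]]
```

>>> jog_arm(
  dp=[
    [0.5,-2,0],
    [-2.4,-2,0],
    [-2.1,-2.3,0],
    [-1.7,-2.5,0],
    [-1.4,-2.7,0],
    [-1,-2.9,0],
    [-0.6,-3.1,0],
    [-0.3,-3.2,0],
    [0.1,-3.3,0],
    [0,0,0],
  ],
  rot=[
    [0,0,0],
    [0,0,-2.31],
    [0,0,-2.31],
    [0,0,-2.31],
    [0,0,-2.31],
    [0,0,-2.31],
    [0,0,-2.31],
    [0,0,-2.31],
    [0,0,-2.31],
    [0,0,0],
  ],
  gripper=[1,1,1,1,1,1,1,1,1,1],
)

```text
time: 4.62
ee_pos: [514.8, 93.7, 87.9]
orientation: [3.14, -0.009, 0.691]
force: [11.0, 10.8, -15.4]
opening: 0.103
grip_force: 38.9
```

>>> jog_arm(
  dp=[
    [1.3,-3.3,0.3],
    [1.2,-3.4,0.3],
    [1.4,-3.4,0],
    [1.8,-3.3,0],
    [2.2,-3.2,0],
    [2.5,-3.1,0],
    [2.9,-3,0],
    [3.3,-2.8,0],
    [3.7,-2.6,0],
    [4,-2.4,0],
    [4.3,-2.2,0],
    [0,0,0],
  ],
  rot=[
    [0,0,-2.31],
    [0,0,-2.31],
    [0,0,-2.31],
    [0,0,-2.31],
    [0,0,-2.31],
    [0,0,-2.31],
    [0,0,-2.31],
    [0,0,-2.31],
    [0,0,-2.31],
    [0,0,-2.31],
    [0,0,-2.31],
    [0,0,0],
  ],
  gripper=[1,1,1,1,1,1,1,1,1,1,1,1],
)

```text
time: 5.62
ee_pos: [504.6, 136.0, 87.7]
orientation: [3.141, -0.002, 1.136]
force: [-3.1, 1.5, 1.3]
opening: 0.104
grip_force: 40.5
```

Forces are low now. I'll finish to the stop with a slight overshoot.

>>> jog_arm(
  dp=[
    [4.6,-1.9,0],
    [4.9,-1.6,0],
    [5.1,-1.3,0],
    [5.4,-0.9,0],
    [5.5,-0.6,0],
    [5.7,-0.2,0],
    [5.8,0.2,0],
    [1.5,0,0],
    [0,0,0],
    [0,0,0],
  ],
  rot=[
    [0,0,-2.31],
    [0,0,-2.31],
    [0,0,-2.31],
    [0,0,-2.31],
    [0,0,-2.31],
    [0,0,-2.31],
    [0,0,-2.31],
    [0,0,-1],
    [0,0,0],
    [0,0,0],
  ],
  gripper=[1,1,1,1,1,1,1,1,1,1],
)

```text
time: 6.45
ee_pos: [510.1, 174.8, 87.7]
orientation: [3.141, -0.002, 1.433]
force: [-5.3, 3.9, 2.3]
opening: 0.109
grip_force: 40.6
```

Run:
```python
from h import *
print(hpos(1.45),hpos(1.4),hpos(1.35))
```

```text
[507.74052232 174.63356207] [506.12003047 167.57543151] [504.76985298 160.67431991]
```

>>> jog_arm(
  dp=[
    [2,0,0],
    [2,0,0],
    [0,0,0],
    [0,0,0],
  ],
  rot=[
    [0,0,0],
    [0,0,0],
    [0,0,0],
    [0,0,0],
  ],
  gripper=[1,1,1,1],
)

```text
time: 6.78
ee_pos: [510.4, 176.2, 87.7]
orientation: [-3.141, 0.004, 1.434]
force: [-8.2, -8.0, 6.3]
opening: 0.102
grip_force: 41.0
```

>>> jog_arm(
  dp=[
    [2,0.4,0],
    [0,0,0],
    [0,0,0],
  ],
  rot=[
    [0,0,0],
    [0,0,0],
    [0,0,0],
  ],
  gripper=[1,1,1],
)

```text
time: 7.03
ee_pos: [510.4, 176.3, 87.7]
orientation: [-3.139, 0.008, 1.435]
force: [-12.1, -17.5, 10.0]
opening: 0.102
grip_force: 41.5
```

>>> jog_arm(
  dp=[
    [-2,0,0],
    [0,0,0],
    [0,0,0],
    [0,0,-31],
    [0,0,-31],
    [0,0,-31],
    [0,0,-31],
    [0,0,0],
  ],
  rot=[
    [0,0,0],
    [0,0,0],
    [0,0,0],
    [0,0,0],
    [0,0,0],
    [0,0,0],
    [0,0,0],
    [0,0,0],
  ],
  gripper=[1,0,0,0,0,0,0,0],
)

```text
time: 7.7
ee_pos: [515.6, 178.7, 218.9]
orientation: [3.126, -0.004, 1.434]
force: [1.3, -0.6, -0.2]
opening: 0.499
grip_force: 0.0
```

Run:
```python
from h import *
plan([(610,65,212,-.038)])
```

```text
13 rows
dp [[-7.7,8.4,0.5],[-6.7,9.2,0.5],[-5.6,9.9,0.5],[-4.4,10.5,0.5],[-3.2,10.9,0.5],[-2.0,11.2,0.5],[-0.7,11.3,0.5],[0.6,11.4,0.5],[1.9,11.2,0.5],[3.1,10.9,0.5],[4.3,10.5,0.5],[5.5,10.0,0.5],[6.6,9.3,0.5]]
rot [[0,0,6.49],[0,0,6.49],[0,0,6.49],[0,0,6.49],[0,0,6.49],[0,0,6.49],[0,0,6.49],[0,0,6.49],[0,0,6.49],[0,0,6.49],[0,0,6.49],[0,0,6.49],[0,0,6.49]]
```

>>> jog_arm(
  dp=[
    [-7.7,8.4,0.5],
    [-6.7,9.2,0.5],
    [-5.6,9.9,0.5],
    [-4.4,10.5,0.5],
    [-3.2,10.9,0.5],
    [-2,11.2,0.5],
    [-0.7,11.3,0.5],
    [0.6,11.4,0.5],
    [1.9,11.2,0.5],
    [3.1,10.9,0.5],
    [4.3,10.5,0.5],
    [5.5,10,0.5],
    [6.6,9.3,0.5],
    [0,0,0],
    [0,0,0],
  ],
  rot=[
    [0,0,6.5],
    [0,0,6.5],
    [0,0,6.5],
    [0,0,6.5],
    [0,0,6.5],
    [0,0,6.5],
    [0,0,6.5],
    [0,0,6.5],
    [0,0,6.5],
    [0,0,6.5],
    [0,0,6.5],
    [0,0,6.5],
    [0,0,6.5],
    [0,0,0],
    [0,0,0],
  ],
  gripper=[0,0,0,0,0,0,0,0,0,0,0,0,0,0,0],
)

```text
time: 8.95
ee_pos: [605.7, 63.9, 203.8]
orientation: [-3.141, -0.001, -0.038]
force: [-0.4, 0.2, 0.1]
opening: 0.499
grip_force: 0.0
```

Run:
```python
from h import *
o=get_obs();print(o["ee_pos"],o["orientation"],o["joint_vel"].round(3))
im=capture("wrist")[:,:,::-1];cv2.imwrite("pics/w2.png",cv2.resize(im,(800,600),interpolation=cv2.INTER_CUBIC))
np.save("o2.npy",[*o["ee_pos"],*o["orientation"]])
print(proj("wrist",[*loc(CAB,-60.5,-42.5),120],o)*1.5625)
```

```text
[605.68260341  63.93714884 203.79109461] [-3.14145603e+00 -1.40001049e-03 -3.84252858e-02] [ 0.016 -0.009  0.016  0.002  0.003 -0.004]
[398.60576791 248.45241828]
```

View pics/w2.png

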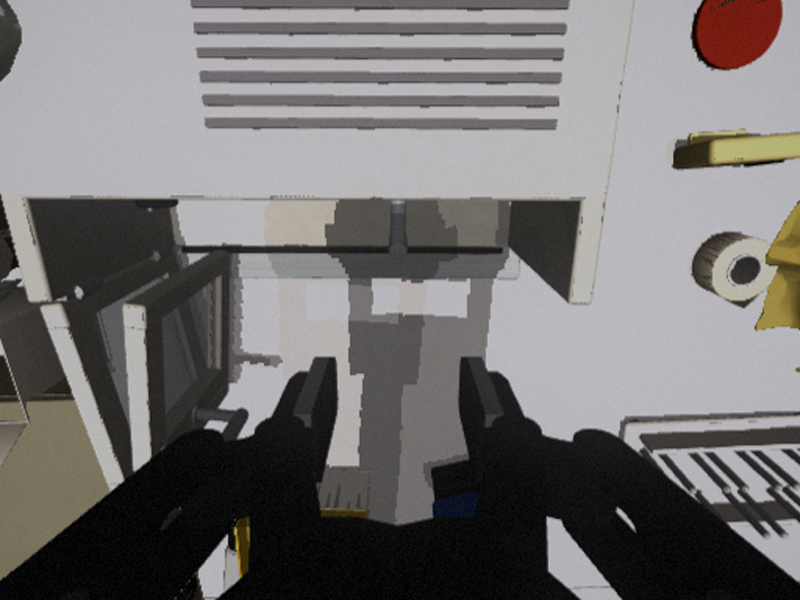

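>>> jog_arm(
  dp=[
    [13.5,-0.1,0],
    [13.5,-0.2,0],
    [0,0,30],
    [0,0,30],
    [0,0,30],
    [0,0,30],
    [0,0,0],
    [0,0,0],
    [0,0,0],
    [0,0,0],
    [0,0,0],
    [0,0,0],
  ],
  rot=[
    [0,0,0],
    [0,0,0],
    [0,0,0],
    [0,0,0],
    [0,0,0],
    [0,0,0],
    [0,0,0],
    [0,0,0],
    [0,0,0],
    [0,0,0],
    [0,0,0],
    [0,0,0],
  ],
  gripper=[0,0,0,0,0,0,0,0,1,1,1,1],
)

```text
time: 10.0
ee_pos: [633.9, 63.0, 86.2]
orientation: [3.141, -0.005, -0.04]
force: [-2.1, -1.5, 6.8]
opening: 0.107
grip_force: 39.2
```

Gripped with low force; pull 137 mm.

>>> jog_arm(
  dp=[
    [-8,0,0],
    [-15,0,0],
    [-15,0,0],
    [-15,0,0],
    [-15,0,0],
    [-15,0,0],
    [-15,0,0],
    [-15,0,0],
    [-12,0,0],
    [-8,0,0],
    [-5,0,0],
    [0,0,0],
    [0,0,0],
    [0,0,0],
  ],
  rot=[
    [0,0,0],
    [0,0,0],
    [0,0,0],
    [0,0,0],
    [0,0,0],
    [0,0,0],
    [0,0,0],
    [0,0,0],
    [0,0,0],
    [0,0,0],
    [0,0,0],
    [0,0,0],
    [0,0,0],
    [0,0,0],
  ],
  gripper=[1,1,1,1,1,1,1,1,1,1,1,1,1,1],
)

```text
time: 11.17
ee_pos: [499.1, 68.6, 86.3]
orientation: [-3.141, -0.014, -0.041]
force: [12.8, -0.0, -0.5]
opening: 0.102
grip_force: 40.2
```

>>> jog_arm(
  dp=[
    [1,0,0],
    [0,0,0],
    [0,0,0],
    [0,0,-30],
    [0,0,-36],
    [15,0,-36],
    [20,0,-36],
    [20,0,0],
    [0,0,0],
    [0,0,0],
  ],
  rot=[
    [0,0,0],
    [0,0,0],
    [0,0,0],
    [0,0,0],
    [0,0,0],
    [0,0,0],
    [0,0,0],
    [0,0,0],
    [0,0,0],
    [0,0,0],
  ],
  gripper=[1,0,0,0,0,0,0,0,0,0],
)

```text
time: 12.0
ee_pos: [549.7, 66.7, 220.7]
orientation: [-3.141, 0.002, -0.04]
force: [-0.7, 0.2, -0.7]
opening: 0.504
grip_force: 0.0
```

Run:
```python
from h import *
o=get_obs();print(o["ee_pos"],o["orientation"],o["joint_vel"].round(3))
im=capture("wrist")[:,:,::-1];cv2.imwrite("pics/w3.png",cv2.resize(im,(800,600),interpolation=cv2.INTER_CUBIC))
im=capture("top")[:,:,::-1];cv2.imwrite("pics/t3.png",im)
np.save("o3.npy",[*o["ee_pos"],*o["orientation"]])
b=np.array([499.1,68.6,-.041])
for y in (60,20,-20,-60): print(y,loc(b,83,y),proj("wrist",[*loc(b,83,y),110],o)*1.5625)
```

```text
[549.71364305  66.65466669 220.70801899] [-3.14146401e+00  1.62956335e-03 -4.03672905e-02] [ 0.003 -0.004  0.054  0.001  0.     0.   ]
60 [584.48955912 125.14753039] [293.16947763 228.19517647]
20 [582.85001855  85.18114568] [363.82827345 228.20454368]
-20 [581.21047799  45.21476097] [434.47914368 228.21390985]
-60 [579.57093742   5.24837626] [505.12208966 228.22327496]
```

View pics/w3.png

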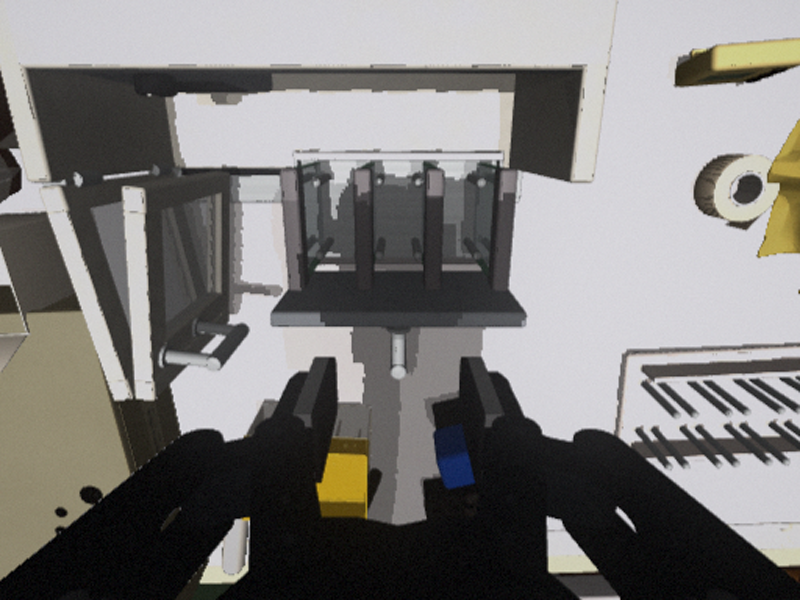

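Run:
```python
from h import *
v=np.load("o3.npy");o={"ee_pos":v[:3],"orientation":v[3:]}
for uv in ((363,168),(434,169),(434,289),(363,289),(508,168),(291,168)): print(uv,toplane("wrist",np.array(uv)/1.5625-.3,110,o))
for uv in ((398,373),):print(toplane("wrist",np.array(uv)/1.5625-.3,120,o))
plan([(581,5.4,190,-.041),(581,5.4,85,-.041)],step=33)
```

```text
(363, 168) [616.04849636  83.76801685 110.        ]
(434, 169) [613.94742705  45.22165293 110.        ]
(434, 289) [545.32210981  46.33205747 110.        ]
(363, 289) [547.03734496  88.23471109 110.        ]
(508, 168) [612.83202292   5.02525127 110.        ]
(291, 168) [617.64540804 122.86215044 110.        ]
[496.14960662  69.6242962  120.        ]
7 rows
dp [[11.7,20.0,9.8],[11.7,20.0,9.8],[11.7,20.0,9.8],[0.0,-0.0,26.2],[0.0,-0.0,26.2],[0.0,-0.0,26.2],[0.0,-0.0,26.2]]
rot [[0,0,0.02],[0,0,0.02],[0,0,0.02],[0,0,-0.0],[0,0,-0.0],[0,0,-0.0],[0,0,-0.0]]
```

>>> jog_arm(
  dp=[
    [11,20.1,10],
    [11,20.1,10],
    [11,20,10],
    [0,0,0],
    [0,0,0],
  ],
  rot=[
    [0,0,0],
    [0,0,0],
    [0,0,0],
    [0,0,0],
    [0,0,0],
  ],
  gripper=[0.36,0.36,0.36,0.36,0.36],
)

```text
time: 12.52
ee_pos: [579.1, 4.9, 189.2]
orientation: [-3.141, 0.004, -0.042]
force: [0.0, 0.1, 0.8]
opening: 0.316
grip_force: 0.0
```

Well placed (opening 27 mm). Descend, grip, and lift a little to check.

>>> jog_arm(
  dp=[
    [0,-0.4,26],
    [0,0,26],
    [0,0,26],
    [0,0,26],
    [0,0,0],
    [0,0,0],
    [0,0,0],
    [0,0,0],
    [0,0,0],
    [0,0,0],
  ],
  rot=[
    [0,0,0],
    [0,0,0],
    [0,0,0],
    [0,0,0],
    [0,0,0],
    [0,0,0],
    [0,0,0],
    [0,0,0],
    [0,0,0],
    [0,0,0],
  ],
  gripper=[0.36,0.36,0.36,0.36,0.36,0.36,1,1,1,1],
  newtons=35,
)

```text
time: 13.35
ee_pos: [582.2, 5.4, 89.5]
orientation: [3.141, -0.004, -0.04]
force: [-0.7, 0.1, 5.2]
opening: 0.109
grip_force: 37.7
```

>>> jog_arm(
  dp=[
    [0,0,0],
    [-2.5,0,0],
    [0,0,2],
    [0,0,2],
    [0,0,0],
    [0,0,0],
    [0,0,0],
    [0,0,0],
    [0,0,0],
  ],
  rot=[
    [0,0,0],
    [0,0,0],
    [0,0,0],
    [0,0,0],
    [0,0,0],
    [0,0,0],
    [0,0,0],
    [0,0,0],
    [0,0,0],
  ],
  gripper=[0.4,0.4,0.4,0.4,0.4,1,1,1,1],
)

```text
time: 14.1
ee_pos: [578.1, 5.6, 83.0]
orientation: [-3.142, 0.0, -0.04]
force: [-0.4, -0.3, -0.6]
opening: 0.112
grip_force: 37.6
```

Run:
```python
from h import *
plan([(578,5.6,233,-.04,5),(397,-272,215,.02,12)])
```

```text
17 rows
dp [[-0.0,0.0,-30.0],[-0.0,0.0,-30.0],[-0.0,0.0,-30.0],[-0.0,0.0,-30.0],[-0.0,0.0,-30.0],[-14.1,23.7,1.5],[-14.3,23.6,1.5],[-14.4,23.6,1.5],[-14.5,23.5,1.5],[-14.6,23.4,1.5],[-14.7,23.4,1.5],[-14.9,23.3,1.5],[-15.0,23.2,1.5],[-15.1,23.1,1.5],[-15.2,23.1,1.5],[-15.3,23.0,1.5],[-15.4,22.9,1.5]]
rot [[0,0,-0.0],[0,0,-0.0],[0,0,-0.0],[0,0,-0.0],[0,0,-0.0],[0,0,-0.29],[0,0,-0.29],[0,0,-0.29],[0,0,-0.29],[0,0,-0.29],[0,0,-0.29],[0,0,-0.29],[0,0,-0.29],[0,0,-0.29],[0,0,-0.29],[0,0,-0.29],[0,0,-0.29]]
```

>>> jog_arm(
  dp=[
    [0,0,-20],
    [0,0,-30],
    [0,0,-35],
    [0,0,-35],
    [0,0,-30],
    [0,0,0],
  ],
  rot=[
    [0,0,0],
    [0,0,0],
    [0,0,0],
    [0,0,0],
    [0,0,0],
    [0,0,0],
  ],
  gripper=[1,1,1,1,1,1],
)

```text
time: 14.6
ee_pos: [582.0, 5.1, 241.4]
orientation: [3.14, -0.013, -0.04]
force: [0.1, -0.3, 0.2]
opening: 0.108
grip_force: 37.6
```

>>> jog_arm(
  dp=[
    [-8,14,1],
    [-14.3,23.5,1],
    [-14.4,23.5,1],
    [-14.5,23.5,1],
    [-14.6,23.4,1],
    [-14.7,23.4,1],
    [-14.9,23.3,1],
    [-15,23.2,1],
    [-15.1,23.1,1],
    [-15.2,23,1],
    [-15.3,23,1],
    [-15.4,23,1],
    [-8,10,1],
    [0,0,0],
    [0,0,0],
    [0,0,0],
    [0,0,0],
  ],
  rot=[
    [0,0,-0.27],
    [0,0,-0.27],
    [0,0,-0.27],
    [0,0,-0.27],
    [0,0,-0.27],
    [0,0,-0.27],
    [0,0,-0.27],
    [0,0,-0.27],
    [0,0,-0.27],
    [0,0,-0.27],
    [0,0,-0.27],
    [0,0,-0.27],
    [0,0,-0.27],
    [0,0,0],
    [0,0,0],
    [0,0,0],
    [0,0,0],
  ],
  gripper=[1,1,1,1,1,1,1,1,1,1,1,1,1,1,1,1,1],
)

```text
time: 16.02
ee_pos: [395.8, -271.3, 220.0]
orientation: [-3.141, 0.0, 0.022]
force: [0.8, 0.3, 0.1]
opening: 0.107
grip_force: 37.6
```

Run:
```python
from h import *
o=get_obs();print(o["ee_pos"],o["orientation"],o["joint_vel"].round(3))
im=capture("wrist")[:,:,::-1];cv2.imwrite("pics/w4.png",cv2.resize(im,(800,600),interpolation=cv2.INTER_CUBIC))
cv2.imwrite("pics/w4r.png",im)
np.save("o4.npy",[*o["ee_pos"],*o["orientation"]])
```

```text
[ 395.77164043 -271.3366597   220.04356915] [-3.14124158e+00  1.09457616e-05  2.20807497e-02] [ 0.004 -0.    -0.002  0.001 -0.001 -0.001]
```

View pics/w4.png

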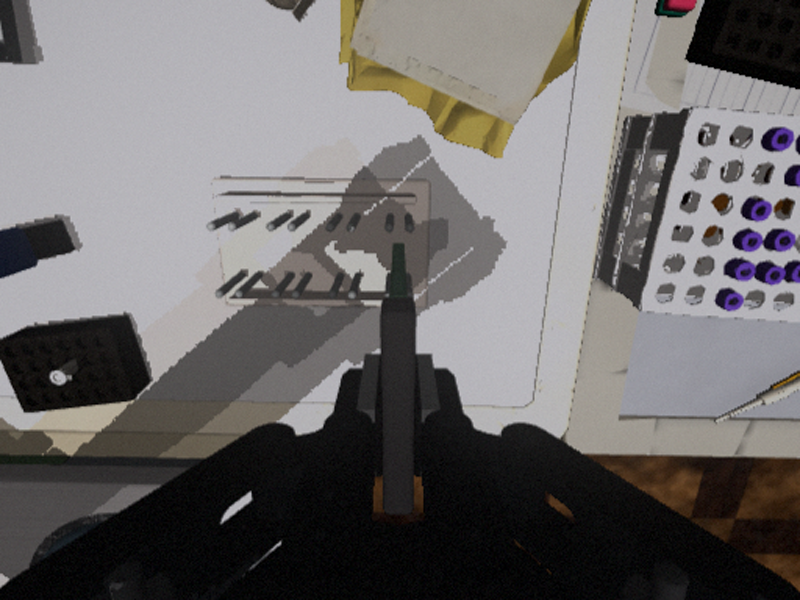

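Run:
```python
import cv2
im=cv2.imread("pics/w4r.png");cv2.imwrite("pics/w4c.png",cv2.resize(im[105:205,130:290],None,fx=5,fy=5,interpolation=cv2.INTER_CUBIC))
```

```text
(no output)
```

View pics/w4c.png

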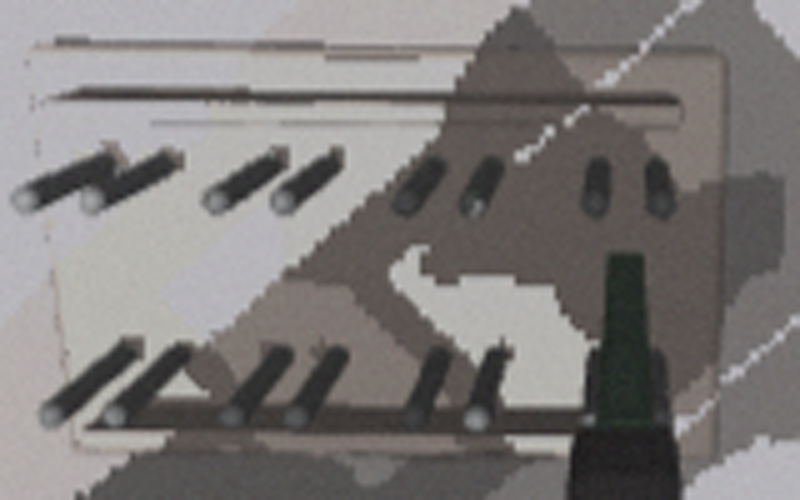

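```bash
cat >> h.py <<'E'
def ob(f): v=np.load(f); return {"ee_pos":v[:3],"orientation":v[3:]}
RODS=[(x,y+d,60) for x in (24,-24) for y in (60,20,-20,-60) for d in (7,-7)]
E
python3 - <<'E'
from h import *
np.set_printoptions(precision=2,suppress=True)
o=ob("o4.npy")
up=[(25,200),(92,200),(215,201),(285,202),(405,204),(474,207),(596,205),(662,207)]
lo=[(52,413),(117,412),(232,411),(298,411),(416,412),(477,416)]
px=np.array(up+lo)/5+[130,105]-.4
p,r=fit("wrist",RODS[:14],px,[395,-212,.02],o);print(p);print(r)
for y in (-60,-20,20,60):print(loc(p,0,y))
T=o["ee_pos"];y=o["orientation"][2]
for a,z in ((34,-65),(36,27)): print("plate",proj("wrist",[T[0]+np.cos(y)*(a+1.4),T[1]+np.sin(y)*(a+1.4),T[2]+z],o))
print("seen bottom",np.array([626,255])/5+[130,105]-.4,"strip top",np.array([399,300])/1.5625-.3)
E
```

```text
[ 395.36 -211.35    0.01]
[[ 0.37 -0.49]
 [ 0.27 -0.34]
 [ 0.35 -0.25]
 [-0.36 -0.29]
 [ 0.31 -0.41]
 [-0.22 -0.85]
 [ 0.02 -0.16]
 [ 0.08 -0.41]
 [-0.04  0.12]
 [-0.35  0.46]
 [ 0.2   0.92]
 [-0.33  1.06]
 [-0.4   1.12]
 [ 0.06  0.46]]
[ 395.95 -271.35]
[ 395.55 -231.35]
[ 395.16 -191.35]
[ 394.76 -151.35]
plate [255.52 153.49]
plate [256.37 192.96]
seen bottom [254.8 155.6] strip top [255.06 191.7 ]
```

>>> jog_arm(
  dp=[
    [-0.6,0.6,0],
    [0,0,20],
    [0,0,25],
    [0,0,20],
    [0,0,13],
    [0,0,0],
    [0,0,0],
    [0,0,0],
  ],
  rot=[
    [0,0,0.7],
    [0,0,0],
    [0,0,0],
    [0,0,0],
    [0,0,0],
    [0,0,0],
    [0,0,0],
    [0,0,0],
  ],
  gripper=[1,1,1,1,1,1,1,1],
)

```text
time: 16.73
ee_pos: [395.5, -273.2, 143.4]
orientation: [3.14, -0.001, 0.009]
force: [-0.4, 0.2, -1.4]
opening: 0.11
grip_force: 37.5
```

Run:
```python
from h import *
o=get_obs();print(o["ee_pos"],o["orientation"],o["joint_vel"].round(3))
im=capture("wrist")[:,:,::-1]
cv2.imwrite("pics/w5.png",cv2.resize(im[120:240,150:310],None,fx=5,fy=5,interpolation=cv2.INTER_CUBIC))
np.save("o5.npy",[*o["ee_pos"],*o["orientation"]])
```

```text
[ 395.45193464 -273.16558683  143.37363097] [ 3.14011533e+00 -1.25686210e-03  8.91778115e-03] [-0.003 -0.009 -0.009 -0.002 -0.005 -0.003]
```

View pics/w5.png

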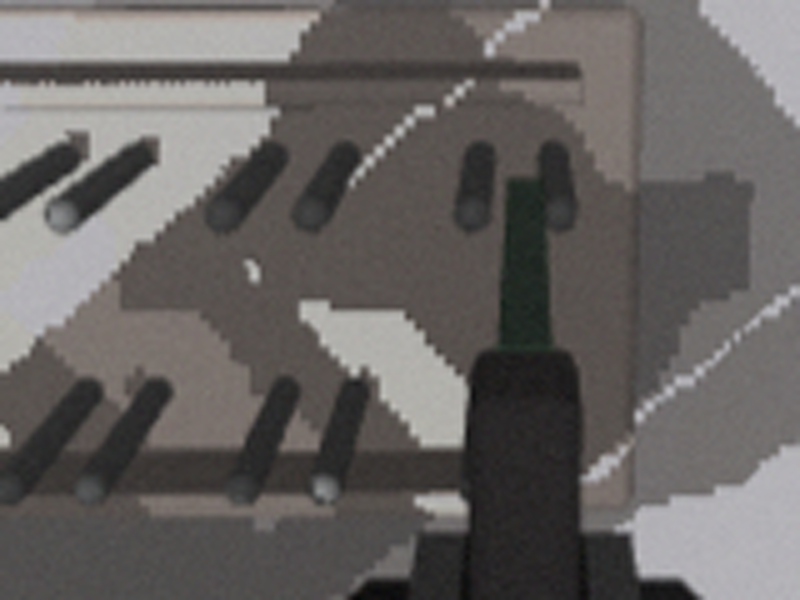

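>>> jog_arm(
  dp=[
    [0,-1.2,0],
    [0,0,0],
    [0,0,5],
    [0,0,8],
    [0,0,8],
    [0,0,8],
    [0,0,0],
    [0,0,0],
  ],
  rot=[
    [0,0,0],
    [0,0,0],
    [0,0,0],
    [0,0,0],
    [0,0,0],
    [0,0,0],
    [0,0,0],
    [0,0,0],
  ],
  gripper=[1,1,1,1,1,1,1,1],
)

```text
time: 17.45
ee_pos: [394.2, -271.0, 112.1]
orientation: [-3.14, 0.002, 0.009]
force: [-0.1, -0.3, -1.1]
opening: 0.109
grip_force: 37.6
```

>>> jog_arm(
  dp=[
    [0.5,0.4,8],
    [0,0,10],
    [0,0,8],
    [0,0,6],
    [0,0,3],
    [0,0,1.5],
    [0,0,0],
    [0,0,0],
  ],
  rot=[
    [0,0,0],
    [0,0,0],
    [0,0,0],
    [0,0,0],
    [0,0,0],
    [0,0,0],
    [0,0,0],
    [0,0,0],
  ],
  gripper=[1,1,1,1,1,1,1,1],
)

```text
time: 18.12
ee_pos: [395.4, -272.1, 76.9]
orientation: [3.141, -0.0, 0.009]
force: [1.2, -0.1, -1.9]
opening: 0.108
grip_force: 37.6
```

>>> jog_arm(
  dp=[
    [0,0,1.5],
    [0,0,0],
    [0,0,0],
    [0,0,0],
    [0,0,0],
    [0,0,-15],
    [0,0,-30],
    [0,0,-35],
    [0,0,-35],
    [0,0,-25],
    [0,0,0],
  ],
  rot=[
    [0,0,0],
    [0,0,0],
    [0,0,0],
    [0,0,0],
    [0,0,0],
    [0,0,0],
    [0,0,0],
    [0,0,0],
    [0,0,0],
    [0,0,0],
    [0,0,0],
  ],
  gripper=[1,1,0.36,0.36,0.36,0.36,0.36,0.36,0.36,0.36,0.36],
)

```text
time: 19.03
ee_pos: [397.7, -274.5, 222.0]
orientation: [3.132, -0.008, 0.009]
force: [-0.1, -0.9, 0.9]
opening: 0.321
grip_force: 0.0
```

Run:
```python
from h import *
o=get_obs();print(o["ee_pos"],o["orientation"],o["opening"])
plan([(579.5,45.2,190,-.041,12)],start=[395.2,-272.1,213,.009])
```

```text
[ 397.69497437 -274.52901268  222.04090656] [ 3.13238085 -0.00811671  0.00882619] 0.3213557690402404
12 rows
dp [[15.6,-26.3,1.9],[15.5,-26.4,1.9],[15.4,-26.4,1.9],[15.3,-26.5,1.9],[15.2,-26.6,1.9],[15.0,-26.6,1.9],[14.9,-26.7,1.9],[14.8,-26.7,1.9],[14.7,-26.8,1.9],[14.6,-26.9,1.9],[14.5,-26.9,1.9],[14.4,-27.0,1.9]]
rot [[0,0,0.24],[0,0,0.24],[0,0,0.24],[0,0,0.24],[0,0,0.24],[0,0,0.24],[0,0,0.24],[0,0,0.24],[0,0,0.24],[0,0,0.24],[0,0,0.24],[0,0,0.24]]
```

>>> jog_arm(
  dp=[
    [8,-13,1],
    [15.5,-26.4,2],
    [15.4,-26.4,2],
    [15.3,-26.5,2],
    [15.2,-26.6,2],
    [15,-26.6,2],
    [14.9,-26.7,2],
    [14.8,-26.7,2],
    [14.7,-26.8,2],
    [14.6,-26.9,2],
    [14.5,-26.9,2],
    [14.4,-27,2],
    [7.5,-13.5,1],
    [0,0,0],
    [0,0,0],
    [0,0,0],
    [0,0,0],
  ],
  rot=[
    [0,0,0.2],
    [0,0,0.24],
    [0,0,0.24],
    [0,0,0.24],
    [0,0,0.24],
    [0,0,0.24],
    [0,0,0.24],
    [0,0,0.24],
    [0,0,0.24],
    [0,0,0.24],
    [0,0,0.24],
    [0,0,0.24],
    [0,0,0],
    [0,0,0],
    [0,0,0],
    [0,0,0],
    [0,0,0],
  ],
  gripper=[0.36,0.36,0.36,0.36,0.36,0.36,0.36,0.36,0.36,0.36,0.36,0.36,0.36,0.36,0.36,0.36,0.36],
)

```text
time: 20.45
ee_pos: [579.7, 44.1, 191.1]
orientation: [3.141, 0.0, -0.042]
force: [-0.5, 0.1, 0.1]
opening: 0.319
grip_force: 0.0
```

Run:
```python
from h import *
o=get_obs();print(o["ee_pos"],o["orientation"],o["joint_vel"].round(3))
im=capture("top")[:,:,::-1];cv2.imwrite("pics/t4.png",im)
a=cv2.imread("pics/t3.png");d=cv2.absdiff(a,im).max(2)[225:300,265:365];print((d>40).sum())
```

```text
[579.67477751  44.0994403  191.1232193 ] [ 3.14136107e+00  3.13217236e-04 -4.24028697e-02] [-0.005 -0.004 -0.003  0.003  0.003  0.001]
334
```

Target y 45.2. Shift, descend, and allow settling before closing.

>>> jog_arm(
  dp=[
    [0,-1.1,26],
    [0,0,28],
    [0,0,28],
    [0,0,18],
    [0,0,8],
    [0,0,0],
    [0,0,0],
    [0,0,0],
    [0,0,0],
    [0,0,0],
  ],
  rot=[
    [0,0,0],
    [0,0,0],
    [0,0,0],
    [0,0,0],
    [0,0,0],
    [0,0,0],
    [0,0,0],
    [0,0,0],
    [0,0,0],
    [0,0,0],
  ],
  gripper=[0.36,0.36,0.36,0.36,0.36,0.36,0.36,0.36,0.36,0.36],
)

```text
time: 21.33
ee_pos: [581.1, 46.2, 84.7]
orientation: [3.141, -0.003, -0.041]
force: [0.3, -0.1, 0.1]
opening: 0.319
grip_force: 0.0
```

>>> jog_arm(
  dp=[
    [0,0,0],
    [0,0,0],
    [0,0,0],
    [0,0,0],
    [0,0,0],
  ],
  rot=[
    [0,0,0],
    [0,0,0],
    [0,0,0],
    [0,0,0],
    [0,0,0],
  ],
  gripper=[1,1,1,1,1],
)

```text
time: 21.75
ee_pos: [580.8, 46.3, 84.0]
orientation: [3.141, -0.001, -0.041]
force: [-0.4, -1.0, 5.6]
opening: 0.109
grip_force: 35.6
```

Run:
```python
from h import *
plan([(580.8,46.3,229,-.041,5),(396.3,-231.95,185,.01,13)],start=[580.8,46.3,84,-.041])
```

```text
18 rows
dp [[0.0,-0.0,-29.0],[0.0,-0.0,-29.0],[0.0,-0.0,-29.0],[0.0,-0.0,-29.0],[0.0,-0.0,-29.0],[-13.3,22.0,3.4],[-13.4,21.9,3.4],[-13.5,21.9,3.4],[-13.6,21.8,3.4],[-13.6,21.8,3.4],[-13.7,21.7,3.4],[-13.8,21.6,3.4],[-13.9,21.6,3.4],[-14.0,21.5,3.4],[-14.1,21.5,3.4],[-14.2,21.4,3.4],[-14.2,21.4,3.4],[-14.3,21.3,3.4]]
rot [[0,0,-0.0],[0,0,-0.0],[0,0,-0.0],[0,0,-0.0],[0,0,-0.0],[0,0,-0.22],[0,0,-0.22],[0,0,-0.22],[0,0,-0.22],[0,0,-0.22],[0,0,-0.22],[0,0,-0.22],[0,0,-0.22],[0,0,-0.22],[0,0,-0.22],[0,0,-0.22],[0,0,-0.22],[0,0,-0.22]]
```

>>> jog_arm(
  dp=[
    [0,0,-15],
    [0,0,-30],
    [0,0,-35],
    [0,0,-35],
    [0,0,-30],
    [0,0,0],
    [0,0,0],
    [0,0,0],
  ],
  rot=[
    [0,0,0],
    [0,0,0],
    [0,0,0],
    [0,0,0],
    [0,0,0],
    [0,0,0],
    [0,0,0],
    [0,0,0],
  ],
  gripper=[1,1,1,1,1,1,1,1],
)

```text
time: 22.42
ee_pos: [579.2, 46.5, 226.6]
orientation: [-3.141, 0.003, -0.041]
force: [-0.4, -0.1, -1.3]
opening: 0.111
grip_force: 34.7
```

>>> jog_arm(
  dp=[
    [-7,11,0],
    [-13.3,22,0],
    [-13.4,21.9,0],
    [-13.5,21.9,0],
    [-13.6,21.8,3],
    [-13.6,21.8,4],
    [-13.7,21.7,4],
    [-13.8,21.6,4],
    [-13.9,21.6,5],
    [-14,21.5,5],
    [-14.1,21.5,5],
    [-14.2,21.4,5],
    [-14.2,21.4,5],
    [-6,10.3,4],
    [0,0,0],
    [0,0,0],
    [0,0,0],
    [0,0,0],
    [0,0,0],
  ],
  rot=[
    [0,0,0],
    [0,0,-0.22],
    [0,0,-0.22],
    [0,0,-0.22],
    [0,0,-0.22],
    [0,0,-0.22],
    [0,0,-0.22],
    [0,0,-0.22],
    [0,0,-0.22],
    [0,0,-0.22],
    [0,0,-0.22],
    [0,0,-0.22],
    [0,0,-0.22],
    [0,0,-0.22],
    [0,0,0],
    [0,0,0],
    [0,0,0],
    [0,0,0],
    [0,0,0],
  ],
  gripper=[1,1,1,1,1,1,1,1,1,1,1,1,1,1,1,1,1,1,1],
)

```text
time: 24.0
ee_pos: [396.7, -230.8, 184.2]
orientation: [-3.141, 0.0, 0.01]
force: [-0.4, 0.0, -0.9]
opening: 0.111
grip_force: 34.7
```

```bash
cat >> h.py <<'E'
def look(name):
    o=get_obs();print(o["ee_pos"],o["orientation"],o["time"])
    im=capture("wrist")[:,:,::-1]; cv2.imwrite(f"pics/{name}r.png",im)
    np.save(f"o_{name}.npy",[*o["ee_pos"],*o["orientation"]])
    return o,im
E
python3 - <<'E'
from h import *
o,im=look("w6")
C=[395.36,-211.95,.01]
for y in (7,-7):
  for s in (60,20,-20): print(proj("wrist",[*loc(C,24,s+y),60],o))
cv2.imwrite("pics/w6.png",cv2.resize(im[100:240,110:310],None,fx=4,fy=4,interpolation=cv2.INTER_CUBIC))
E
```

```text
[ 396.65508692 -230.82295041  184.1740248 ] [-3.14145687e+00  7.32605062e-06  1.03308878e-02] 24.0
[163.79831627 153.70153193]
[206.39008209 153.69411138]
[248.97839666 153.68669143]
[178.70582691 153.69893467]
[221.29638474 153.69151433]
[263.88349148 153.68409459]
```

View pics/w6.png

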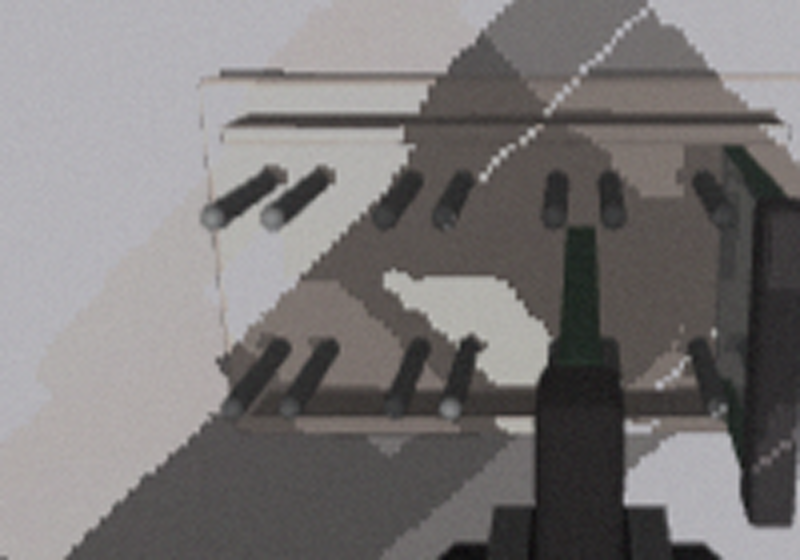

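>>> jog_arm(
  dp=[
    [-0.5,0.6,10],
    [0,0,15],
    [0,0,15],
    [0,0,10],
    [0,0,0],
    [0,0,0],
    [0,0,0],
    [0,0,0],
  ],
  rot=[
    [0,0,0],
    [0,0,0],
    [0,0,0],
    [0,0,0],
    [0,0,0],
    [0,0,0],
    [0,0,0],
    [0,0,0],
  ],
  gripper=[1,1,1,1,1,1,1,1],
)

```text
time: 24.72
ee_pos: [396.4, -232.6, 135.1]
orientation: [3.14, -0.001, 0.009]
force: [1.0, -0.2, -0.5]
opening: 0.11
grip_force: 34.6
```

>>> jog_arm(
  dp=[
    [0,0,0],
    [0,0,0],
    [0,0,0],
    [0,0,0],
  ],
  rot=[
    [0,0,0],
    [0,0,0],
    [0,0,0],
    [0,0,0],
  ],
  gripper=[1,1,1,1],
)

```text
time: 25.05
ee_pos: [395.9, -232.2, 134.5]
orientation: [3.141, -0.0, 0.009]
force: [0.8, 0.3, -0.9]
opening: 0.114
grip_force: 34.6
```

Settles at about −232.2; shift by +0.4 and descend.

>>> jog_arm(
  dp=[
    [0,-0.4,3],
    [0,0,7],
    [0,0,8],
    [0,0,8],
    [0,0,8],
    [0,0,8],
    [0,0,7],
    [0,0,5],
    [0,0,2.5],
    [0,0,0],
    [0,0,0],
    [0,0,0],
  ],
  rot=[
    [0,0,0],
    [0,0,0],
    [0,0,0],
    [0,0,0],
    [0,0,0],
    [0,0,0],
    [0,0,0],
    [0,0,0],
    [0,0,0],
    [0,0,0],
    [0,0,0],
    [0,0,0],
  ],
  gripper=[1,1,1,1,1,1,1,1,1,1,1,1],
)

```text
time: 26.05
ee_pos: [396.1, -232.0, 78.1]
orientation: [3.141, -0.001, 0.009]
force: [-0.6, -0.0, -0.5]
opening: 0.109
grip_force: 34.6
```

>>> jog_arm(
  dp=[
    [0,0,2],
    [0,0,0],
    [0,0,0],
    [0,0,0],
    [0,0,0],
    [0,0,-15],
    [0,0,-30],
    [0,0,-35],
    [0,0,-35],
    [0,0,-22],
    [0,0,0],
    [0,0,0],
    [0,0,0],
  ],
  rot=[
    [0,0,0],
    [0,0,0],
    [0,0,0],
    [0,0,0],
    [0,0,0],
    [0,0,0],
    [0,0,0],
    [0,0,0],
    [0,0,0],
    [0,0,0],
    [0,0,0],
    [0,0,0],
    [0,0,0],
  ],
  gripper=[1,1,0.36,0.36,0.36,0.36,0.36,0.36,0.36,0.36,0.36,0.36,0.36],
)

```text
time: 27.13
ee_pos: [395.3, -231.2, 211.6]
orientation: [-3.14, 0.001, 0.009]
force: [-0.2, 0.2, -0.9]
opening: 0.322
grip_force: 0.0
```

Run:
```python
from h import *
o=get_obs();print(o["ee_pos"],o["orientation"],o["opening"])
plan([(580.5,85.5,190,-.041,12)],start=[396.1,-232,213,.009])
```

```text
[ 395.32253589 -231.21207645  211.58757699] [-3.14029138e+00  1.26905770e-03  8.96233091e-03] 0.32232991168795544
12 rows
dp [[15.6,-26.3,1.9],[15.5,-26.4,1.9],[15.4,-26.4,1.9],[15.3,-26.5,1.9],[15.2,-26.6,1.9],[15.1,-26.6,1.9],[14.9,-26.7,1.9],[14.8,-26.8,1.9],[14.7,-26.8,1.9],[14.6,-26.9,1.9],[14.5,-26.9,1.9],[14.4,-27.0,1.9]]
rot [[0,0,0.24],[0,0,0.24],[0,0,0.24],[0,0,0.24],[0,0,0.24],[0,0,0.24],[0,0,0.24],[0,0,0.24],[0,0,0.24],[0,0,0.24],[0,0,0.24],[0,0,0.24]]
```

>>> jog_arm(
  dp=[
    [8,-13,1],
    [15.5,-26.4,2],
    [15.4,-26.4,2],
    [15.3,-26.5,2],
    [15.2,-26.6,2],
    [15,-26.6,2],
    [14.9,-26.7,2],
    [14.8,-26.7,2],
    [14.7,-26.8,2],
    [14.6,-26.9,2],
    [14.5,-26.9,2],
    [14.4,-27,2],
    [7.5,-14.5,1],
    [0,0,0],
    [0,0,0],
    [0,0,0],
    [0,0,0],
    [0,0,0],
  ],
  rot=[
    [0,0,0.2],
    [0,0,0.24],
    [0,0,0.24],
    [0,0,0.24],
    [0,0,0.24],
    [0,0,0.24],
    [0,0,0.24],
    [0,0,0.24],
    [0,0,0.24],
    [0,0,0.24],
    [0,0,0.24],
    [0,0,0.24],
    [0,0,0],
    [0,0,0],
    [0,0,0],
    [0,0,0],
    [0,0,0],
    [0,0,0],
  ],
  gripper=[0.36,0.36,0.36,0.36,0.36,0.36,0.36,0.36,0.36,0.36,0.36,0.36,0.36,0.36,0.36,0.36,0.36,0.36],
)

```text
time: 28.63
ee_pos: [580.2, 85.5, 188.5]
orientation: [3.141, 0.001, -0.042]
force: [-0.5, 0.8, -0.1]
opening: 0.322
grip_force: 0.0
```

>>> jog_arm(
  dp=[
    [0,0,26],
    [0,0,28],
    [0,0,26],
    [0,0,17],
    [0,0,7],
    [0,0,0],
    [0,0,0],
    [0,0,0],
    [0,0,0],
    [0,0,0],
    [0,0,0],
    [0,0,0],
    [0,0,0],
  ],
  rot=[
    [0,0,0],
    [0,0,0],
    [0,0,0],
    [0,0,0],
    [0,0,0],
    [0,0,0],
    [0,0,0],
    [0,0,0],
    [0,0,0],
    [0,0,0],
    [0,0,0],
    [0,0,0],
    [0,0,0],
  ],
  gripper=[0.36,0.36,0.36,0.36,0.36,0.36,0.36,0.36,0.36,1,1,1,1],
)

```text
time: 29.72
ee_pos: [581.5, 86.5, 86.0]
orientation: [3.141, -0.002, -0.04]
force: [-1.1, -0.1, 6.1]
opening: 0.111
grip_force: 35.6
```

>>> jog_arm(
  dp=[
    [0,0,-15],
    [0,0,-30],
    [0,0,-35],
    [0,0,-35],
    [0,0,-30],
    [0,0,0],
    [0,0,0],
    [0,0,0],
  ],
  rot=[
    [0,0,0],
    [0,0,0],
    [0,0,0],
    [0,0,0],
    [0,0,0],
    [0,0,0],
    [0,0,0],
    [0,0,0],
  ],
  gripper=[1,1,1,1,1,1,1,1],
)

```text
time: 30.38
ee_pos: [579.8, 86.6, 228.3]
orientation: [-3.142, 0.002, -0.041]
force: [0.2, -0.4, -1.8]
opening: 0.116
grip_force: 34.7
```

Run:
```python
from h import *
plan([(395.9,-191.8,190,.01,13)])
```

```text
13 rows
dp [[-13.3,22.0,2.9],[-13.4,21.9,2.9],[-13.4,21.9,2.9],[-13.5,21.8,2.9],[-13.6,21.8,2.9],[-13.7,21.7,2.9],[-13.8,21.7,2.9],[-13.9,21.6,2.9],[-13.9,21.5,2.9],[-14.0,21.5,2.9],[-14.1,21.4,2.9],[-14.2,21.4,2.9],[-14.3,21.3,2.9]]
rot [[0,0,-0.22],[0,0,-0.22],[0,0,-0.22],[0,0,-0.22],[0,0,-0.22],[0,0,-0.22],[0,0,-0.22],[0,0,-0.22],[0,0,-0.22],[0,0,-0.22],[0,0,-0.22],[0,0,-0.22],[0,0,-0.22]]
```

>>> jog_arm(
  dp=[
    [-7,11,0],
    [-13.3,22,0],
    [-13.4,21.9,0],
    [-13.5,21.9,0],
    [-13.6,21.8,3],
    [-13.6,21.8,4],
    [-13.7,21.7,4],
    [-13.8,21.6,4],
    [-13.9,21.6,4],
    [-14,21.5,4],
    [-14.1,21.5,5],
    [-14.2,21.4,5],
    [-14.2,21.4,4],
    [-7.3,10.3,2],
    [0,0,0],
    [0,0,0],
    [0,0,0],
    [0,0,0],
    [0,0,0],
  ],
  rot=[
    [0,0,0],
    [0,0,-0.22],
    [0,0,-0.22],
    [0,0,-0.22],
    [0,0,-0.22],
    [0,0,-0.22],
    [0,0,-0.22],
    [0,0,-0.22],
    [0,0,-0.22],
    [0,0,-0.22],
    [0,0,-0.22],
    [0,0,-0.22],
    [0,0,-0.22],
    [0,0,-0.22],
    [0,0,0],
    [0,0,0],
    [0,0,0],
    [0,0,0],
    [0,0,0],
  ],
  gripper=[1,1,1,1,1,1,1,1,1,1,1,1,1,1,1,1,1,1,1],
)

```text
time: 31.97
ee_pos: [395.9, -190.7, 190.6]
orientation: [-3.141, 0.0, 0.011]
force: [0.3, 0.5, -0.5]
opening: 0.108
grip_force: 34.6
```

Run:
```python
from h import *
o,im=look("w7")
C=[395.36,-211.95,.01]
for y in (7,-7):
  for s in (60,20): print((proj("wrist",[*loc(C,24,s+y),60],o)-[150,100])*4)
cv2.imwrite("pics/w7.png",cv2.resize(im[100:240,150:350],None,fx=4,fy=4,interpolation=cv2.INTER_CUBIC))
```

```text
[ 395.88045452 -190.73260433  190.60102256] [-3.14136272e+00  1.27892569e-04  1.07498255e-02] 31.9667
[230.17517724 207.59388365]
[396.86156024 207.63713209]
[288.5171297  207.60902105]
[455.19822545 207.65226812]
```

View pics/w7.png

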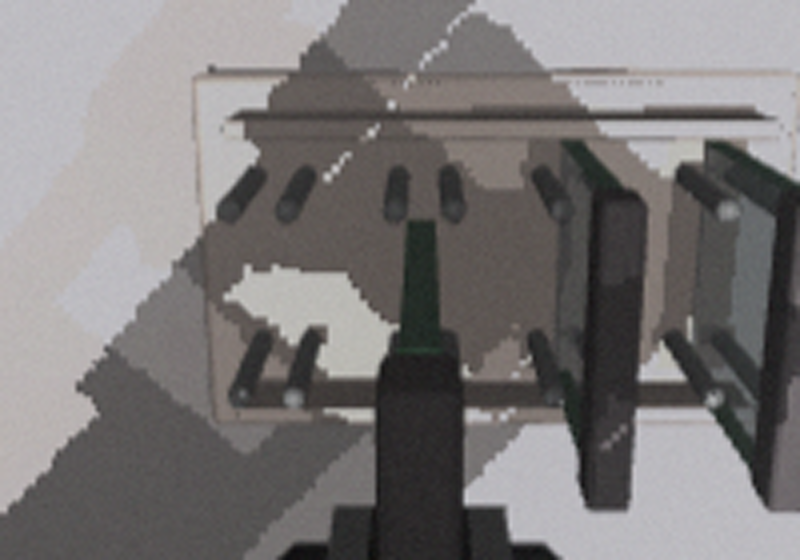

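>>> jog_arm(
  dp=[
    [0,1.2,10],
    [0,0,15],
    [0,0,15],
    [0,0,12],
    [0,0,0],
    [0,0,0],
    [0,0,0],
    [0,0,0],
    [0,0,0],
    [0,0,0],
    [0,0,0],
    [0,0,0],
  ],
  rot=[
    [0,0,0],
    [0,0,0],
    [0,0,0],
    [0,0,0],
    [0,0,0],
    [0,0,0],
    [0,0,0],
    [0,0,0],
    [0,0,0],
    [0,0,0],
    [0,0,0],
    [0,0,0],
  ],
  gripper=[1,1,1,1,1,1,1,1,1,1,1,1],
)

```text
time: 33.02
ee_pos: [395.7, -192.7, 139.0]
orientation: [3.141, -0.0, 0.009]
force: [0.5, 0.7, -1.3]
opening: 0.108
grip_force: 34.6
```

>>> jog_arm(
  dp=[
    [0,-0.7,3],
    [0,0,7],
    [0,0,8],
    [0,0,8],
    [0,0,8],
    [0,0,8],
    [0,0,8],
    [0,0,5],
    [0,0,3.5],
    [0,0,0],
    [0,0,0],
    [0,0,0],
  ],
  rot=[
    [0,0,0],
    [0,0,0],
    [0,0,0],
    [0,0,0],
    [0,0,0],
    [0,0,0],
    [0,0,0],
    [0,0,0],
    [0,0,0],
    [0,0,0],
    [0,0,0],
    [0,0,0],
  ],
  gripper=[1,1,1,1,1,1,1,1,1,1,1,1],
)

```text
time: 34.02
ee_pos: [395.9, -192.2, 80.6]
orientation: [3.141, -0.001, 0.009]
force: [-0.0, -0.1, -1.2]
opening: 0.105
grip_force: 34.6
```

>>> jog_arm(
  dp=[
    [0,0,2.2],
    [0,0,0],
    [0,0,0],
    [0,0,0],
    [0,0,0],
    [0,0,-15],
    [0,0,-30],
    [0,0,-35],
    [0,0,-35],
    [0,0,-20],
    [0,0,0],
    [0,0,0],
    [0,0,0],
  ],
  rot=[
    [0,0,0],
    [0,0,0],
    [0,0,0],
    [0,0,0],
    [0,0,0],
    [0,0,0],
    [0,0,0],
    [0,0,0],
    [0,0,0],
    [0,0,0],
    [0,0,0],
    [0,0,0],
    [0,0,0],
  ],
  gripper=[1,1,0.36,0.36,0.36,0.36,0.36,0.36,0.36,0.36,0.36,0.36,0.36],
)

```text
time: 35.1
ee_pos: [395.1, -191.4, 211.8]
orientation: [-3.14, 0.001, 0.009]
force: [-0.0, 0.0, -0.7]
opening: 0.32
grip_force: 0.0
```

>>> jog_arm(
  dp=[
    [8,-13,1],
    [15.5,-26.4,2],
    [15.4,-26.4,2],
    [15.3,-26.5,2],
    [15.2,-26.6,2],
    [15,-26.6,2],
    [14.9,-26.7,2],
    [14.8,-26.7,2],
    [14.7,-26.8,2],
    [14.6,-26.9,2],
    [14.5,-26.9,2],
    [14.4,-27,2],
    [9,-14.5,1],
    [0,0,0],
    [0,0,0],
    [0,0,0],
    [0,0,0],
    [0,0,0],
  ],
  rot=[
    [0,0,0.2],
    [0,0,0.24],
    [0,0,0.24],
    [0,0,0.24],
    [0,0,0.24],
    [0,0,0.24],
    [0,0,0.24],
    [0,0,0.24],
    [0,0,0.24],
    [0,0,0.24],
    [0,0,0.24],
    [0,0,0.24],
    [0,0,0],
    [0,0,0],
    [0,0,0],
    [0,0,0],
    [0,0,0],
    [0,0,0],
  ],
  gripper=[0.36,0.36,0.36,0.36,0.36,0.36,0.36,0.36,0.36,0.36,0.36,0.36,0.36,0.36,0.36,0.36,0.36,0.36],
)

```text
time: 36.6
ee_pos: [581.3, 125.4, 188.7]
orientation: [3.141, 0.001, -0.041]
force: [-0.4, 0.0, 0.7]
opening: 0.322
grip_force: 0.0
```

>>> jog_arm(
  dp=[
    [0.5,0,26],
    [0,0,28],
    [0,0,27],
    [0,0,18],
    [0,0,7],
    [0,0,0],
    [0,0,0],
    [0,0,0],
    [0,0,0],
    [0,0,0],
    [0,0,0],
    [0,0,0],
    [0,0,0],
  ],
  rot=[
    [0,0,0],
    [0,0,0],
    [0,0,0],
    [0,0,0],
    [0,0,0],
    [0,0,0],
    [0,0,0],
    [0,0,0],
    [0,0,0],
    [0,0,0],
    [0,0,0],
    [0,0,0],
    [0,0,0],
  ],
  gripper=[0.36,0.36,0.36,0.36,0.36,0.36,0.36,0.36,0.36,1,1,1,1],
)

```text
time: 37.68
ee_pos: [583.2, 126.3, 84.3]
orientation: [3.142, -0.002, -0.04]
force: [-0.3, -0.9, 6.0]
opening: 0.109
grip_force: 35.7
```

>>> jog_arm(
  dp=[
    [0,0,-15],
    [0,0,-30],
    [0,0,-35],
    [0,0,-35],
    [0,0,-30],
    [0,0,0],
    [0,0,0],
    [0,0,0],
  ],
  rot=[
    [0,0,0],
    [0,0,0],
    [0,0,0],
    [0,0,0],
    [0,0,0],
    [0,0,0],
    [0,0,0],
    [0,0,0],
  ],
  gripper=[1,1,1,1,1,1,1,1],
)

```text
time: 38.35
ee_pos: [581.5, 126.3, 226.7]
orientation: [3.142, 0.002, -0.04]
force: [-0.3, -0.7, -1.1]
opening: 0.106
grip_force: 34.8
```

>>> jog_arm(
  dp=[
    [-7,11,0],
    [-13.3,22,0],
    [-13.4,21.9,0],
    [-13.5,21.9,0],
    [-13.6,21.8,3],
    [-13.6,21.8,4],
    [-13.7,21.7,4],
    [-13.8,21.6,4],
    [-13.9,21.6,4],
    [-14,21.5,4],
    [-14.1,21.5,5],
    [-14.2,21.4,5],
    [-14.2,21.4,4],
    [-9.3,11.2,2],
    [0,0,0],
    [0,0,0],
    [0,0,0],
    [0,0,0],
    [0,0,0],
  ],
  rot=[
    [0,0,0],
    [0,0,-0.22],
    [0,0,-0.22],
    [0,0,-0.22],
    [0,0,-0.22],
    [0,0,-0.22],
    [0,0,-0.22],
    [0,0,-0.22],
    [0,0,-0.22],
    [0,0,-0.22],
    [0,0,-0.22],
    [0,0,-0.22],
    [0,0,-0.22],
    [0,0,-0.22],
    [0,0,0],
    [0,0,0],
    [0,0,0],
    [0,0,0],
    [0,0,0],
  ],
  gripper=[1,1,1,1,1,1,1,1,1,1,1,1,1,1,1,1,1,1,1],
)

```text
time: 39.93
ee_pos: [395.6, -151.9, 188.9]
orientation: [-3.141, 0.0, 0.011]
force: [0.1, 0.5, -0.6]
opening: 0.106
grip_force: 34.8
```

Run:
```python
from h import *
o,im=look("w8")
C=[395.36,-211.95,.01]
for y in (7,-7): print((proj("wrist",[*loc(C,24,60+y),60],o)-[150,100])*4)
cv2.imwrite("pics/w8.png",cv2.resize(im[100:240,150:350],None,fx=4,fy=4,interpolation=cv2.INTER_CUBIC))
```

```text
[ 395.61624182 -151.9457387   188.88345115] [-3.14133468e+00  1.97466157e-04  1.10861440e-02] 39.9333
[391.71060504 209.54061891]
[450.38478529 209.57559487]
```

View pics/w8.png

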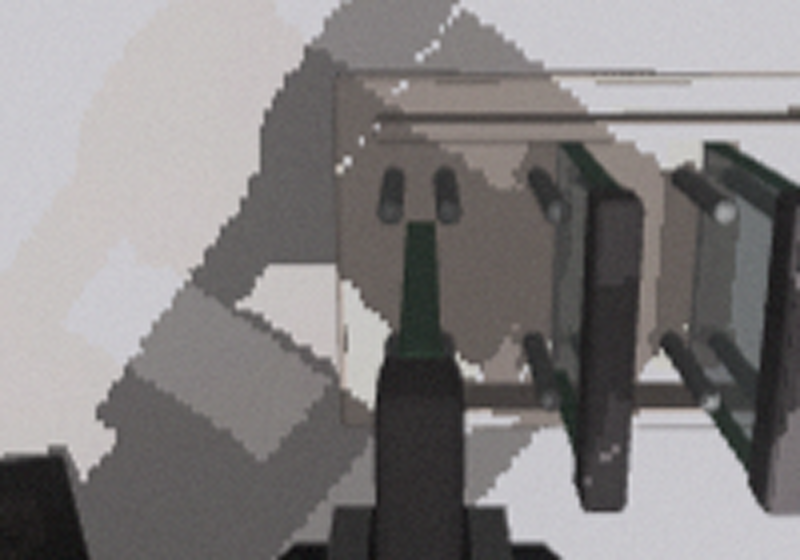

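>>> jog_arm(
  dp=[
    [0,-1,10],
    [0,0,15],
    [0,0,15],
    [0,0,11],
    [0,0,0],
    [0,0,0],
    [0,0,0],
    [0,0,0],
    [0,0,0],
    [0,0,0],
    [0,0,0],
    [0,0,0],
  ],
  rot=[
    [0,0,0],
    [0,0,0],
    [0,0,0],
    [0,0,0],
    [0,0,0],
    [0,0,0],
    [0,0,0],
    [0,0,0],
    [0,0,0],
    [0,0,0],
    [0,0,0],
    [0,0,0],
  ],
  gripper=[1,1,1,1,1,1,1,1,1,1,1,1],
)

```text
time: 40.98
ee_pos: [395.5, -151.7, 138.2]
orientation: [3.141, -0.0, 0.01]
force: [-0.3, -0.5, -0.4]
opening: 0.107
grip_force: 34.7
```

Contact is expected at z = 76.3.

>>> jog_arm(
  dp=[
    [0,0,3],
    [0,0,7],
    [0,0,8],
    [0,0,8],
    [0,0,8],
    [0,0,8],
    [0,0,8],
    [0,0,6],
    [0,0,3.5],
    [0,0,0],
    [0,0,0],
    [0,0,0],
  ],
  rot=[
    [0,0,0],
    [0,0,0],
    [0,0,0],
    [0,0,0],
    [0,0,0],
    [0,0,0],
    [0,0,0],
    [0,0,0],
    [0,0,0],
    [0,0,0],
    [0,0,0],
    [0,0,0],
  ],
  gripper=[1,1,1,1,1,1,1,1,1,1,1,1],
)

```text
time: 41.98
ee_pos: [395.7, -151.8, 78.9]
orientation: [3.141, -0.001, 0.01]
force: [0.1, 0.1, -0.7]
opening: 0.108
grip_force: 34.7
```

>>> jog_arm(
  dp=[
    [0,0,2.2],
    [0,0,0],
    [0,0,0],
    [0,0,0],
    [0,0,0],
    [0,0,-15],
    [0,0,-30],
    [0,0,-35],
    [0,0,-35],
    [0,0,-20],
    [0,0,0],
    [0,0,0],
    [0,0,0],
  ],
  rot=[
    [0,0,0],
    [0,0,0],
    [0,0,0],
    [0,0,0],
    [0,0,0],
    [0,0,0],
    [0,0,0],
    [0,0,0],
    [0,0,0],
    [0,0,0],
    [0,0,0],
    [0,0,0],
    [0,0,0],
  ],
  gripper=[1,1,0.36,0.36,0.36,0.36,0.36,0.36,0.36,0.36,0.36,0.36,0.36],
)

```text
time: 43.07
ee_pos: [394.7, -151.2, 210.1]
orientation: [-3.14, 0.002, 0.01]
force: [0.1, -0.4, 0.6]
opening: 0.318
grip_force: 0.0
```

Run:
```python
from h import *
o=get_obs();print(o["ee_pos"],o["orientation"],o["opening"])
plan([(505,68,200,-.041,14)],start=[*o["ee_pos"],.01])
im=capture("top")[:,:,::-1];cv2.imwrite("pics/t9.png",im)
```

```text
[ 394.74722741 -151.1752973   210.1241871 ] [-3.14049250e+00  1.50844871e-03  9.65485001e-03] 0.31777325341746243
14 rows
dp [[8.0,-15.6,0.7],[8.0,-15.6,0.7],[7.9,-15.6,0.7],[7.9,-15.7,0.7],[7.8,-15.7,0.7],[7.7,-15.7,0.7],[7.7,-15.7,0.7],[7.6,-15.8,0.7],[7.6,-15.8,0.7],[7.5,-15.8,0.7],[7.5,-15.9,0.7],[7.4,-15.9,0.7],[7.3,-15.9,0.7],[7.3,-15.9,0.7]]
rot [[0,0,0.21],[0,0,0.21],[0,0,0.21],[0,0,0.21],[0,0,0.21],[0,0,0.21],[0,0,0.21],[0,0,0.21],[0,0,0.21],[0,0,0.21],[0,0,0.21],[0,0,0.21],[0,0,0.21],[0,0,0.21]]
```

>>> jog_arm(
  dp=[
    [7,-15,0],
    [7.5,-15.6,0],
    [7.5,-15.6,0],
    [7.5,-15.7,0],
    [7.4,-15.7,0],
    [7.3,-15.7,0],
    [7.2,-15.7,0],
    [7.1,-15.8,0],
    [7.1,-15.8,0],
    [7,-15.8,0],
    [7,-15.9,0],
    [6.9,-15.9,0],
    [6.8,-15.9,0],
    [6.8,-15.9,0],
    [0,0,0],
    [0,0,0],
    [0,0,0],
    [0,0,0],
    [0,0,0],
  ],
  rot=[
    [0,0,0.21],
    [0,0,0.21],
    [0,0,0.21],
    [0,0,0.21],
    [0,0,0.21],
    [0,0,0.21],
    [0,0,0.21],
    [0,0,0.21],
    [0,0,0.21],
    [0,0,0.21],
    [0,0,0.21],
    [0,0,0.21],
    [0,0,0.21],
    [0,0,0.21],
    [0,0,0],
    [0,0,0],
    [0,0,0],
    [0,0,0],
    [0,0,0],
  ],
  gripper=[0,0,0,0,0,0,0,0,0,0,0,0,0,0,0,0,0,0,0],
)

```text
time: 44.7
ee_pos: [498.2, 66.3, 211.0]
orientation: [3.142, 0.001, -0.043]
force: [-0.2, -0.9, 0.4]
opening: 0.503
grip_force: 0.0
```

>>> jog_arm(
  dp=[
    [0,-2.2,20],
    [0,0,35],
    [0,0,35],
    [0,0,25],
    [0,0,10],
    [0,0,0],
    [0,0,0],
    [0,0,0],
    [0,0,0],
    [0,0,0],
    [0,0,0],
    [0,0,0],
    [0,0,0],
  ],
  rot=[
    [0,0,0],
    [0,0,0],
    [0,0,0],
    [0,0,0],
    [0,0,0],
    [0,0,0],
    [0,0,0],
    [0,0,0],
    [0,0,0],
    [0,0,0],
    [0,0,0],
    [0,0,0],
    [0,0,0],
  ],
  gripper=[0,0,0,0,0,0,0,0,0,1,1,1,1],
  newtons=40,
)

```text
time: 45.78
ee_pos: [499.3, 68.6, 87.2]
orientation: [3.14, -0.001, -0.041]
force: [-0.9, -3.0, 5.2]
opening: 0.098
grip_force: 39.1
```

>>> jog_arm(
  dp=[
    [8,0,0],
    [15,0,0],
    [15,0,0],
    [15,0,0],
    [15,0,0],
    [15,0,0],
    [15,0,0],
    [15,0,0],
    [12,0,0],
    [8,0,0],
    [3.5,0,0],
    [0,0,0],
    [0,0,0],
    [0,0,0],
  ],
  rot=[
    [0,0,0],
    [0,0,0],
    [0,0,0],
    [0,0,0],
    [0,0,0],
    [0,0,0],
    [0,0,0],
    [0,0,0],
    [0,0,0],
    [0,0,0],
    [0,0,0],
    [0,0,0],
    [0,0,0],
    [0,0,0],
  ],
  gripper=[1,1,1,1,1,1,1,1,1,1,1,1,1,1],
)

```text
time: 46.95
ee_pos: [634.0, 63.0, 87.2]
orientation: [3.14, 0.003, -0.041]
force: [-8.1, -4.0, 9.5]
opening: 0.101
grip_force: 40.3
```

>>> jog_arm(
  dp=[
    [1.5,0,0],
    [0,0,0],
    [0,0,0],
  ],
  rot=[
    [0,0,0],
    [0,0,0],
    [0,0,0],
  ],
  gripper=[1,1,1],
)

```text
time: 47.2
ee_pos: [634.0, 63.0, 87.2]
orientation: [3.14, 0.008, -0.041]
force: [-15.0, -3.8, 14.0]
opening: 0.104
grip_force: 40.8
```

>>> jog_arm(
  dp=[
    [-1.5,0,0],
    [0,0,0],
    [0,0,0],
    [0,0,0],
    [0,0,-20],
    [0,0,-35],
    [0,0,-35],
    [0,0,-35],
    [0,0,0],
    [0,0,0],
    [0,0,0],
  ],
  rot=[
    [0,0,0],
    [0,0,0],
    [0,0,0],
    [0,0,0],
    [0,0,0],
    [0,0,0],
    [0,0,0],
    [0,0,0],
    [0,0,0],
    [0,0,0],
    [0,0,0],
  ],
  gripper=[1,0,0,0,0,0,0,0,0,0,0],
)

```text
time: 48.12
ee_pos: [634.6, 63.8, 210.3]
orientation: [-3.141, 0.001, -0.041]
force: [-0.8, 0.4, -0.4]
opening: 0.501
grip_force: 0.0
```

Run:
```python
from h import *
o,im=look("w9")
print("drawer handle predicted home raw",proj("wrist",[*loc(CAB,-60.5,-42.5),120],o))
plan([(508,175,205,1.435)])
```

```text
[634.57102384  63.75509791 210.3107988 ] [-3.14128659e+00  1.31891578e-03 -4.14670186e-02] 48.1167
drawer handle predicted home raw [256.18635678 190.12238905]
14 rows
dp [[-9.3,-7.6,0.3],[-8.5,-8.5,0.3],[-7.5,-9.4,0.3],[-6.5,-10.1,0.3],[-5.4,-10.7,0.3],[-4.2,-11.2,0.3],[-3.0,-11.6,0.3],[-1.8,-11.9,0.3],[-0.5,-12.0,0.3],[0.7,-12.0,0.3],[2.0,-11.8,0.3],[3.2,-11.6,0.3],[4.4,-11.2,0.3],[5.6,-10.6,0.3]]
rot [[0,0,-6.04],[0,0,-6.04],[0,0,-6.04],[0,0,-6.04],[0,0,-6.04],[0,0,-6.04],[0,0,-6.04],[0,0,-6.04],[0,0,-6.04],[0,0,-6.04],[0,0,-6.04],[0,0,-6.04],[0,0,-6.04],[0,0,-6.04]]
```

>>> jog_arm(
  dp=[
    [-9,-7.6,0],
    [-8.5,-8.5,0],
    [-7.5,-9.4,0],
    [-6.5,-10.1,0],
    [-5.4,-10.7,0],
    [-4.2,-11.2,0],
    [-3,-11.6,0],
    [-1.8,-11.9,0],
    [-0.5,-12,0],
    [0.7,-12,0],
    [2,-11.8,0],
    [3.2,-11.6,0],
    [4.4,-11.2,0],
    [5.6,-8.6,0],
    [0,0,0],
    [0,0,0],
    [0,0,0],
    [0,0,0],
    [0,0,0],
  ],
  rot=[
    [0,0,-6.04],
    [0,0,-6.04],
    [0,0,-6.04],
    [0,0,-6.04],
    [0,0,-6.04],
    [0,0,-6.04],
    [0,0,-6.04],
    [0,0,-6.04],
    [0,0,-6.04],
    [0,0,-6.04],
    [0,0,-6.04],
    [0,0,-6.04],
    [0,0,-6.04],
    [0,0,-6.04],
    [0,0,0],
    [0,0,0],
    [0,0,0],
    [0,0,0],
    [0,0,0],
  ],
  gripper=[0,0,0,0,0,0,0,0,0,0,0,0,0,0,0,0,0,0,0],
)

```text
time: 49.75
ee_pos: [511.7, 174.0, 211.0]
orientation: [-3.141, 0.0, 1.433]
force: [0.9, 0.1, 0.1]
opening: 0.499
grip_force: 0.0
```

Run:
```python
from h import *
plan([(510.4,175.8,205,1.435),(510.4,175.8,88,1.435)])
```

```text
5 rows
dp [[1.6,-1.6,6.0],[0.0,0.0,29.2],[0.0,0.0,29.2],[0.0,0.0,29.2],[0.0,0.0,29.2]]
rot [[0,0,-0.14],[0,0,-0.0],[0,0,-0.0],[0,0,-0.0],[0,0,-0.0]]
```

>>> jog_arm(
  dp=[
    [1.6,-1.6,20],
    [0,0,35],
    [0,0,35],
    [0,0,22],
    [0,0,10],
    [0,0,0],
    [0,0,0],
    [0,0,0],
    [0,0,0],
    [0,0,0],
    [0,0,0],
    [0,0,0],
    [0,0,0],
  ],
  rot=[
    [0,0,0],
    [0,0,0],
    [0,0,0],
    [0,0,0],
    [0,0,0],
    [0,0,0],
    [0,0,0],
    [0,0,0],
    [0,0,0],
    [0,0,0],
    [0,0,0],
    [0,0,0],
    [0,0,0],
  ],
  gripper=[0,0,0,0,0,0,0,0,0,1,1,1,1],
)

```text
time: 50.83
ee_pos: [510.4, 176.4, 90.1]
orientation: [3.141, -0.0, 1.434]
force: [-2.6, -0.5, 5.3]
opening: 0.107
grip_force: 39.0
```

Run:
```python
from h import *
o=get_obs();p=o["ee_pos"];y=o["orientation"][2];print(p,o["orientation"],o["force"])
d=p[:2]-hpos(1.45);print("offset",d)
W=[]
for t in np.linspace(1.45,0,37)[1:]: W.append((*(hpos(t)+d),87.7,y-1.45+t,1))
plan(W,start=(*p[:2],87.7,y))
print([ (hpos(t)+d).round(1).tolist() for t in (1.2,.8,.4,0)])
```

```text
[510.35829611 176.37726788  90.14545797] [ 3.14103699e+00 -1.75803849e-04  1.43427896e+00] [-2.55693911 -0.52677819  5.27951333]
offset [2.61777379 1.74370582]
36 rows
dp [[-5.8,-0.5,-0.0],[-5.7,-0.1,-0.0],[-5.6,0.2,-0.0],[-5.4,0.6,-0.0],[-5.2,0.9,-0.0],[-5.0,1.3,-0.0],[-4.7,1.6,-0.0],[-4.4,1.9,-0.0],[-4.1,2.2,-0.0],[-3.8,2.4,-0.0],[-3.5,2.6,-0.0],[-3.1,2.8,-0.0],[-2.7,3.0,-0.0],[-2.3,3.1,-0.0],[-2.0,3.2,-0.0],[-1.6,3.3,-0.0],[-1.1,3.3,-0.0],[-0.7,3.3,-0.0],[-0.3,3.3,-0.0],[0.1,3.2,-0.0],[0.5,3.1,-0.0],[0.8,3.0,-0.0],[1.2,2.8,-0.0],[1.6,2.6,-0.0],[1.9,2.4,-0.0],[2.2,2.2,-0.0],[2.5,1.9,-0.0],[2.8,1.6,-0.0],[3.1,1.3,-0.0],[3.3,1.0,-0.0],[3.5,0.6,-0.0],[3.7,0.3,-0.0],[3.8,-0.1,-0.0],[4.0,-0.5,-0.0],[4.0,-0.9,-0.0],[4.1,-1.3,-0.0]]
rot [[0,0,2.31],[0,0,2.31],[0,0,2.31],[0,0,2.31],[0,0,2.31],[0,0,2.31],[0,0,2.31],[0,0,2.31],[0,0,2.31],[0,0,2.31],[0,0,2.31],[0,0,2.31],[0,0,2.31],[0,0,2.31],[0,0,2.31],[0,0,2.31],[0,0,2.31],[0,0,2.31],[0,0,2.31],[0,0,2.31],[0,0,2.31],[0,0,2.31],[0,0,2.31],[0,0,2.31],[0,0,2.31],[0,0,2.31],[0,0,2.31],[0,0,2.31],[0,0,2.31],[0,0,2.31],[0,0,2.31],[0,0,2.31],[0,0,2.31],[0,0,2.31],[0,0,2.31],[0,0,2.31]]
[[505.0, 142.8], [510.8, 101.4], [533.4, 80.7], [569.2, 83.8]]
```

>>> jog_arm(
  dp=[
    [-5.8,-0.5,0],
    [-5.7,-0.1,0],
    [-5.6,0.2,0],
    [-5.4,0.6,0],
    [-5.2,0.9,0],
    [-5,1.3,0],
    [-4.7,1.6,0],
    [-4.4,1.9,0],
    [-4.1,2.2,0],
    [-3.8,2.4,0],
    [-3.5,2.6,0],
    [-3.1,2.8,0],
    [0,0,0],
  ],
  rot=[
    [0,0,2.31],
    [0,0,2.31],
    [0,0,2.31],
    [0,0,2.31],
    [0,0,2.31],
    [0,0,2.31],
    [0,0,2.31],
    [0,0,2.31],
    [0,0,2.31],
    [0,0,2.31],
    [0,0,2.31],
    [0,0,2.31],
    [0,0,0],
  ],
  gripper=[1,1,1,1,1,1,1,1,1,1,1,1,1],
)

```text
time: 51.92
ee_pos: [506.3, 115.9, 90.1]
orientation: [3.141, 0.0, 0.949]
force: [-3.2, -0.2, 6.6]
opening: 0.107
grip_force: 39.3
```

>>> jog_arm(
  dp=[
    [-2.7,3,0],
    [-2.3,3.1,0],
    [-2,3.2,0],
    [-1.6,3.3,0],
    [-1.1,3.3,0],
    [-0.7,3.3,0],
    [-0.3,3.3,0],
    [0.1,3.2,0],
    [0.5,3.1,0],
    [0.8,3,0],
    [1.2,2.8,0],
    [1.6,2.6,0],
    [0,0,0],
  ],
  rot=[
    [0,0,2.31],
    [0,0,2.31],
    [0,0,2.31],
    [0,0,2.31],
    [0,0,2.31],
    [0,0,2.31],
    [0,0,2.31],
    [0,0,2.31],
    [0,0,2.31],
    [0,0,2.31],
    [0,0,2.31],
    [0,0,2.31],
    [0,0,0],
  ],
  gripper=[1,1,1,1,1,1,1,1,1,1,1,1,1],
)

```text
time: 53.0
ee_pos: [528.2, 82.5, 90.1]
orientation: [3.14, -0.001, 0.465]
force: [-1.2, -2.8, 6.2]
opening: 0.103
grip_force: 39.4
```

Smooth; close the rest with about 2 mm extra push.

>>> jog_arm(
  dp=[
    [1.9,2.4,0],
    [2.2,2.2,0],
    [2.5,1.9,0],
    [2.8,1.6,0],
    [3.1,1.3,0],
    [3.3,1,0],
    [3.5,0.6,0],
    [3.7,0.3,0],
    [3.8,-0.1,0],
    [4,-0.5,0],
    [4,-0.9,0],
    [4.1,-1.3,0],
    [0,0,0],
    [0,0,0],
  ],
  rot=[
    [0,0,2.31],
    [0,0,2.31],
    [0,0,2.31],
    [0,0,2.31],
    [0,0,2.31],
    [0,0,2.31],
    [0,0,2.31],
    [0,0,2.31],
    [0,0,2.31],
    [0,0,2.31],
    [0,0,2.31],
    [0,0,2.31],
    [0,0,0],
    [0,0,0],
  ],
  gripper=[1,1,1,1,1,1,1,1,1,1,1,1,1,1],
)

```text
time: 54.17
ee_pos: [569.3, 83.2, 90.1]
orientation: [3.141, 0.0, -0.016]
force: [-3.3, -1.6, 6.8]
opening: 0.104
grip_force: 39.5
```

>>> jog_arm(
  dp=[
    [1.5,-0.5,0],
    [0,0,0],
    [0,0,0],
  ],
  rot=[
    [0,0,0],
    [0,0,0],
    [0,0,0],
  ],
  gripper=[1,1,1],
)

```text
time: 54.42
ee_pos: [569.3, 83.2, 90.1]
orientation: [3.139, 0.004, -0.016]
force: [-9.6, -4.6, 10.6]
opening: 0.102
grip_force: 40.2
```

>>> jog_arm(
  dp=[
    [1,0,0],
    [0,0,0],
    [0,0,0],
    [-1.5,0,0],
    [0,0,0],
    [0,0,0],
    [0,0,0],
    [0,0,-20],
    [0,0,-35],
    [0,0,-35],
    [0,0,-35],
    [-20,0,0],
    [-20,0,0],
    [0,0,0],
    [0,0,0],
    [0,0,0],
    [0,0,0],
  ],
  rot=[
    [0,0,0],
    [0,0,0],
    [0,0,0],
    [0,0,0],
    [0,0,0],
    [0,0,0],
    [0,0,0],
    [0,0,0],
    [0,0,0],
    [0,0,0],
    [0,0,0],
    [0,0,0],
    [0,0,0],
    [0,0,0],
    [0,0,0],
    [0,0,0],
    [0,0,0],
  ],
  gripper=[1,1,1,1,0,0,0,0,0,0,0,0,0,0,0,0,0],
)

```text
time: 55.83
ee_pos: [530.5, 84.7, 214.0]
orientation: [-3.142, 0.0, -0.017]
force: [1.1, -0.6, 1.5]
opening: 0.501
grip_force: 0.0
```

Run:
```python
from h import *
o,im=look("w10")
t=capture("top")[:,:,::-1]
a=cv2.resize(im,(533,400));b=cv2.resize(t[200:320,250:370],(400,400),interpolation=cv2.INTER_CUBIC)
m=np.hstack([a,b]);cv2.imwrite("pics/fin.png",cv2.resize(m,(800,int(400*800/933))))
```

```text
[530.52263165  84.70545507 213.97932578] [-3.14151546e+00  2.27692951e-04 -1.71749518e-02] 55.8333
```

View pics/fin.png

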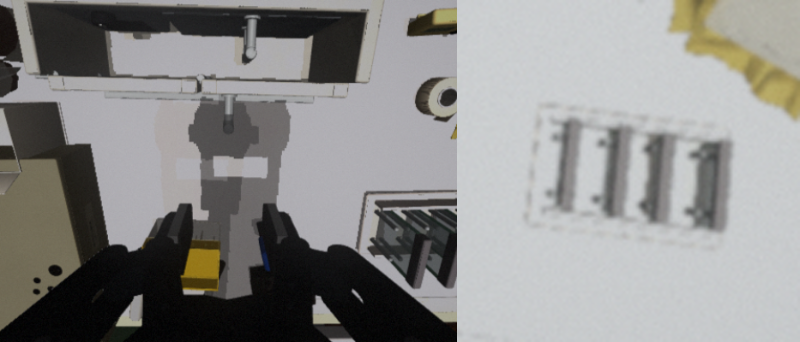

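The door is shut, the drawer is home, and all four plates stand upright in the carrier.

```bash
python3 -c "
from rig import *
print(hand_in())"
```

```text
the job is handed in; nothing more can be done
None
```

I moved all four plates upright into the carrying rack, pushed the drawer fully home, drew the bifold door shut, and handed the job in at about 56 s. The final pictures confirm this, but the hand-in returned no verdict.

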